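# Aim the misting nozzles for a test spray

## Task

Get the misting nozzles ready for a test spray: first take the tweezers off the white board and lay them flat in the round aluminium tray, inside its rim. Then stand every nozzle upright on a station of the board, one to a station and centred on its disc, turned so that its beak points at that station's black mark. When all are aimed, turn the pump's knob clockwise until it clicks over into its second position; leave the plain round plug and the small jar where they are, and set right any nozzle that gets knocked.

Things in the scene. Friction and masses are not known exactly. Their poses are not given: they have to be found in the camera images.
- nozzle1: misting nozzle (may be absent), about 120 g, upright: steel foot 40 mm across, 10 mm high, on it a round black body 32 mm across up to 48 mm, a small stud to 52 mm, and one level beak 12 mm thick, its end 36 mm from the axis, its centre 34 mm up. Origin: centre of the underside; z up, x towards the beak. Grip the black body 36 mm up, across the beak's direction
- tip1 (a point): end of nozzle1's beak, 36 mm from its axis, 34 mm above its underside
- nozzle2: misting nozzle (may be absent), about 120 g, upright: steel foot 40 mm across, 10 mm high, on it a round black body 32 mm across up to 48 mm, a small stud to 52 mm, and one level beak 12 mm thick, its end 36 mm from the axis, its centre 34 mm up. Origin: centre of the underside; z up, x towards the beak. Grip the black body 36 mm up, across the beak's direction
- tip2 (a point): end of nozzle2's beak, 36 mm from its axis, 34 mm above its underside
- nozzle3: misting nozzle (may be absent), about 120 g, upright: steel foot 40 mm across, 10 mm high, on it a round black body 32 mm across up to 48 mm, a small stud to 52 mm, and one level beak 12 mm thick, its end 36 mm from the axis, its centre 34 mm up. Origin: centre of the underside; z up, x towards the beak. Grip the black body 36 mm up, across the beak's direction
- tip3 (a point): end of nozzle3's beak, 36 mm from its axis, 34 mm above its underside
- nozzle4: misting nozzle (may be absent), about 120 g, upright: steel foot 40 mm across, 10 mm high, on it a round black body 32 mm across up to 48 mm, a small stud to 52 mm, and one level beak 12 mm thick, its end 36 mm from the axis, its centre 34 mm up. Origin: centre of the underside; z up, x towards the beak. Grip the black body 36 mm up, across the beak's direction
- tip4 (a point): end of nozzle4's beak, 36 mm from its axis, 34 mm above its underside
- dial1: station on the fixed flat white board (150 x 460 mm, top at height 12 mm; four stations in a row along it, about 95 mm apart): flush grey disc 52 mm across with one black mark, a bar 6 mm wide from 28 to 54 mm from the centre. Nothing stands proud. Origin: disc centre, on the board's top; x points at the black mark, z up
- dial2: station on the fixed flat white board (150 x 460 mm, top at height 12 mm; four stations in a row along it, about 95 mm apart): flush grey disc 52 mm across with one black mark, a bar 6 mm wide from 28 to 54 mm from the centre. Nothing stands proud. Origin: disc centre, on the board's top; x points at the black mark, z up
- dial3: station on the fixed flat white board (150 x 460 mm, top at height 12 mm; four stations in a row along it, about 95 mm apart): flush grey disc 52 mm across with one black mark, a bar 6 mm wide from 28 to 54 mm from the centre. Nothing stands proud. Origin: disc centre, on the board's top; x points at the black mark, z up
- dial4: station on the fixed flat white board (150 x 460 mm, top at height 12 mm; four stations in a row along it, about 95 mm apart): flush grey disc 52 mm across with one black mark, a bar 6 mm wide from 28 to 54 mm from the centre. Nothing stands proud. Origin: disc centre, on the board's top; x points at the black mark, z up
- tweezers: chrome tweezers lying flat, 45 g, rigid, 124 mm long, 10 mm high, 11 mm wide in the middle, a block 16 mm wide at the rear end. Origin: underside, middle of the length; x along the length towards the tips, z up
- tray: fixed round aluminium feeding tray, 200 mm across, floor 4 mm above the table, rim 14 mm high, inside 194 mm across. Origin: centre of its underside
- pump: fixed grey pump box 120 x 115 mm, 45 mm high, with the knob in the middle of its top; nothing else stands proud of the top.  Origin: centre of its underside
- pump_knob (a joint): angle of the pump's knob, rad, growing clockwise seen from above: 0 in its first position, 1.2 in its second, with a stop at each. A detent holds it in either: turning takes about 0.25 N m at first, falling to none at the crest at 0.6, past which it snaps on by itself to 1.2; let go before the crest it falls back
- pump_knob_grip (a point): grip point on the knob's axis, 82 mm above the table: the TCP goes here, fingers pointing down. The knob is an upright bar 42 mm long (its x), 14 mm thick (its y: close on this), top 89 mm above the table, on a disc whose top is 59 mm above the table; the axes turn with the knob
- plug: bystander, leave alone: plain round black plug without a beak, 36 mm across, 30 mm high; not a nozzle. Origin: centre of the underside
- jar: bystander, leave alone: small glass jar, 48 mm across, 55 mm high. Origin: centre of the underside

How it is judged:
On the way, in this order (a step that is already met when the one before it is completed fails the run):
1. the tweezers lie flat in the tray, let go (horizontal distance between tweezers and tray below 0.04 m and z of tweezers in the frame of tray below 0.018 m and (angle between tweezers's own z axis and vertical below 0.08 rad or angle between tweezers's own z axis and vertical above 3.06 rad) and contact force between the fingers and tweezers below 0.1 N), for 0.2 s.
2. every nozzle present stands upright on a station, its beak over the black mark (((horizontal distance between nozzle1 and dial1 below 0.009 m and x of tip1 in the frame of dial1 above 0.027 m and y of tip1 in the frame of dial1 between -0.008 and 0.008 m) or (horizontal distance between nozzle1 and dial2 below 0.009 m and x of tip1 in the frame of dial2 above 0.027 m and y of tip1 in the frame of dial2 between -0.008 and 0.008 m) or (horizontal distance between nozzle1 and dial3 below 0.009 m and x of tip1 in the frame of dial3 above 0.027 m and y of tip1 in the frame of dial3 between -0.008 and 0.008 m) or (horizontal distance between nozzle1 and dial4 below 0.009 m and x of tip1 in the frame of dial4 above 0.027 m and y of tip1 in the frame of dial4 between -0.008 and 0.008 m)) and angle between each of nozzle1, nozzle2, nozzle3, nozzle4's own z axis and vertical below 0.1 rad and height (world z) of nozzle1 between 0.008 and 0.017 m and ((horizontal distance between nozzle2 and dial1 below 0.009 m and x of tip2 in the frame of dial1 above 0.027 m and y of tip2 in the frame of dial1 between -0.008 and 0.008 m) or (horizontal distance between nozzle2 and dial2 below 0.009 m and x of tip2 in the frame of dial2 above 0.027 m and y of tip2 in the frame of dial2 between -0.008 and 0.008 m) or (horizontal distance between nozzle2 and dial3 below 0.009 m and x of tip2 in the frame of dial3 above 0.027 m and y of tip2 in the frame of dial3 between -0.008 and 0.008 m) or (horizontal distance between nozzle2 and dial4 below 0.009 m and x of tip2 in the frame of dial4 above 0.027 m and y of tip2 in the frame of dial4 between -0.008 and 0.008 m)) and height (world z) of nozzle2 between 0.008 and 0.017 m and ((horizontal distance between nozzle3 and dial1 below 0.009 m and x of tip3 in the frame of dial1 above 0.027 m and y of tip3 in the frame of dial1 between -0.008 and 0.008 m) or (horizontal distance between nozzle3 and dial2 below 0.009 m and x of tip3 in the frame of dial2 above 0.027 m and y of tip3 in the frame of dial2 between -0.008 and 0.008 m) or (horizontal distance between nozzle3 and dial3 below 0.009 m and x of tip3 in the frame of dial3 above 0.027 m and y of tip3 in the frame of dial3 between -0.008 and 0.008 m) or (horizontal distance between nozzle3 and dial4 below 0.009 m and x of tip3 in the frame of dial4 above 0.027 m and y of tip3 in the frame of dial4 between -0.008 and 0.008 m)) and height (world z) of nozzle3 between 0.008 and 0.017 m and ((horizontal distance between nozzle4 and dial1 below 0.009 m and x of tip4 in the frame of dial1 above 0.027 m and y of tip4 in the frame of dial1 between -0.008 and 0.008 m) or (horizontal distance between nozzle4 and dial2 below 0.009 m and x of tip4 in the frame of dial2 above 0.027 m and y of tip4 in the frame of dial2 between -0.008 and 0.008 m) or (horizontal distance between nozzle4 and dial3 below 0.009 m and x of tip4 in the frame of dial3 above 0.027 m and y of tip4 in the frame of dial3 between -0.008 and 0.008 m) or (horizontal distance between nozzle4 and dial4 below 0.009 m and x of tip4 in the frame of dial4 above 0.027 m and y of tip4 in the frame of dial4 between -0.008 and 0.008 m)) and height (world z) of nozzle4 between 0.008 and 0.017 m), for 0.3 s.
3. the knob has clicked over into its second position (value of joint pump_knob above 1 rad), for 0.2 s.
At the end, for the whole second after the job is handed in: Every nozzle upright on the board, axis within 9 mm of a station's centre, beak end within 8 mm sideways of the line from centre to mark; tweezers flat in the tray, middle within 40 mm of its centre; knob past 1.0 rad; all at rest and let go (all of step 1 and all of step 2 and value of joint pump_knob above 1 rad and linear speed of each of nozzle1, nozzle2, nozzle3, nozzle4, tweezers below 0.02 m/s); the robot touches nothing.
It fails at once if the plug or the jar is pushed more than 30 mm away (distance of any of plug, jar from where it was at the start of the episode above 0.03 m).
Of nozzle1, nozzle2, nozzle3, nozzle4 only 3 to 4 are there at a start; the rules pass over those that are not, and their reading is None.
At some moment in a run one of nozzle1, nozzle2, nozzle3, nozzle4 may be knocked a few centimetres aside while the robot is not near it.
It also fails if it takes over 210 s, if anything falls off the work surface, if the arm or the gripper's body presses on something with over 40 N, if the wrist force passes 120 N, or if a joint passes its speed limit or range.

## Robot

A 6-joint arm with a two-finger parallel gripper is mounted at the origin on the work surface. World frame = base frame: x ahead of the robot, y to its left, z up, the work surface at z = 0. Lengths are in m, angles in rad, forces in N, time in s.
With the tool pointing down it reaches from about 0.425 to 0.95 m from the base axis. Payload 14.7 kg.
Tool frame: the origin (TCP) lies between the finger pads, 19 mm behind the fingertips; this is the grasp point; z points along the fingers, y is the line along which they close (so a half turn about z gives the same grasp; the last joint's range is limited). The gripper opens to 85 mm and grips with 20 to 120 N. Pads are 22 mm wide; open, the fingers measure 114 mm over their backs; the gripper's body (76 mm by 85 mm) begins 54 mm behind the grasp point. The pads swing forward as they close: fully open they stand 13 mm farther back than shut.
Start: joints at [-1.341, 0.48, 1.596, -0, 1.065, -0.047], TCP at [0.178, -0.625, 0.25] pointing down, gripper open.
Joint ranges: [-2.75, 2.75], [-0.82, 2.05], [0.23, 2.67], [-1.56, 4.7], [0.09, 2.69], [-2.92, 2.92]. Speed limits (rad/s): [1.89, 1.89, 2.39, 3.01, 3.01, 3.01].

## Interface

Orientations are given as a unit quaternion [x, y, z, w].
In Python, from cell import bot, cams gives the robot as it stands.
- The arm moves only by the tool jog_arm, never from a script. Its argument "series" is text: rows parted by semicolons, each of 7 numbers parted by spaces: the shift along the tool's x, y, z scaled (see below), then the turn, a rotation vector about the tool's x, y, z scaled (see below), then the opening, from 0 (shut) to 1 (fully open). A call has 1 to 5 rows; each row shifts and turns the commanded pose from where the row before left it, along the tool's axes as they then stand; what a row does not reach is not made up. The controller multiplies each number of a shift by 0.025 m and each number of a turn by 0.5 rad. A row lasts 1/10 s, in which the tool goes at most 50 mm and 8.59 degrees, less where a joint would pass 70% of its speed; a pose out of reach is approached as far as the arm can. A call with a number of a shift or a turn outside -1 to 1 is refused whole. A call with a gripper value outside its range is refused whole. The fingers move at their own pace and stop on an object; the grip force is fixed at half the most. Time passes only in rows, so rows that do not move let the fingers close. It gives the time, the measured TCP pose, the force, the opening and the grip force at its end, in the units of the state.
- bot.observe(): the state, without advancing time (a new reading comes with each control period).
- cams.capture(name): name is "scene" or "top" or "wrist"; returns (picture, depth): 420x560x3 uint8, red, green, blue; 420x560 float32, m along the optical axis (not along the pixel's ray), 0 where there is no reading.
- cams.camera_params(name): a dict with "camera_matrix" (3x3 intrinsics, pixels), "camera_from_world" (4x4, takes a point from world to camera coordinates). Camera axes: x right, y up, looking along -z (the intrinsics and any distortion apply to the point x, -y, -z); pixel columns grow to the right and rows downward; lengths in m; the calibration is good to about 2 mm. A picture is of the moment at which its call begins: read the wrist's pose just before it. camera_params takes no time and is no camera call; for the wrist camera it gives the pose at the moment of the call.
- bot.close_job(): hands the job in; it is judged then, once.
The state is a dict: "t": time; "qpos": joint angles; "qd": joint speeds; "joint_efforts": joint torques, N m; "eef_pos": TCP position; "eef_rot": TCP orientation; "contact_force": force on the tool from outside, world axes, zero at the start; "torque": the same for the moment, N m; "finger_gap": finger opening in m; "grip_force": force on a finger pad.
Only numpy, scipy, OpenCV 4.12 (cv2) and the standard library are available. Lean on these libraries where they do the work, as an engineer would, in place of code of your own. Each camera call takes 0.05 s, during which the arm holds its last target. There are 200 camera calls.

## Working session

There is one attempt and no reset: what is moved stays moved. The work goes in short steps, Python scripts to look and compute and a tool call to move; the robot and the scene stay as the last step left them, time stands still between calls to the robot, and variables do not carry over. Pictures are saved under pics/ and viewed, at most 14 in all, crops included, and the job is handed in when it is done.

Besides the shell and the picture viewer there is one more tool, called after "Request:" as name(argument=value, ...) on one line, values as JSON. jog_arm: Moves the arm, as the interface text tells. Shifts and turns lie within -1 to 1; 1 stands for 0.025 m of shift or 0.5 rad of turn. Its arguments: {"type":"object","properties":{"series":{"type":"string"}},"required":["series"]}

```bash
ls; mkdir -p pics; cat > h.py <<'E'
import numpy as np, cv2
from cell import bot, cams
def cap(n,f=None):
    im,d=cams.capture(n); p=cams.camera_params(n)
    if f: cv2.imwrite(f'pics/{f}.png',cv2.cvtColor(im,cv2.COLOR_RGB2BGR))
    return im,d,np.array(p['camera_matrix']),np.array(p['camera_from_world'])
def ray(K,T,uv,z):
    uv=np.atleast_2d(uv).astype(float)
    c=np.c_[(uv[:,0]-K[0,2])/K[0,0],-(uv[:,1]-K[1,2])/K[1,1],-np.ones(len(uv))]
    R,t=T[:3,:3],T[:3,3]; o=-R.T@t; w=c@R
    return o+w*((z-o[2])/w[:,2])[:,None]
def pix(K,T,P):
    c=np.atleast_2d(P)@T[:3,:3].T+T[:3,3]
    return np.c_[K[0,0]*c[:,0]/-c[:,2]+K[0,2],-K[1,1]*c[:,1]/-c[:,2]+K[1,2]]
E
python3 - <<'E'
from h import *
for n in('top','scene'):
    im,d,K,T=cap(n,n+'0'); print(n,K,T,cams.camera_params(n).keys())
print(bot.observe())
E
```

```text
pics
top [[410.05515239   0.         280.38384271]
 [  0.         410.05515239 208.5380089 ]
 [  0.           0.           1.        ]] [[ 0.02177767 -0.99944874  0.02505902 -0.02068987]
 [ 0.98361635  0.02590577  0.17840341 -0.5230105 ]
 [-0.17895423  0.02076325  0.98363828 -0.95654898]
 [ 0.          0.          0.          1.        ]] dict_keys(['camera_matrix', 'camera_from_world'])
scene [[390.50579877   0.         280.41308863]
 [  0.         390.50579877 210.26586408]
 [  0.           0.           1.        ]] [[ 2.10969722e-01  9.77492410e-01  6.03576755e-04 -1.02515206e-01]
 [-8.08039249e-01  1.74049540e-01  5.62831529e-01  4.00776345e-01]
 [ 5.50058496e-01 -1.19228125e-01  8.26571416e-01 -1.20802184e+00]
 [ 0.00000000e+00  0.00000000e+00  0.00000000e+00  1.00000000e+00]] dict_keys(['camera_matrix', 'camera_from_world'])
{'t': 0.1, 'qpos': array([-1.34059784e+00,  4.80771122e-01,  1.59681708e+00,  2.63210670e-05,
        1.06510590e+00, -4.66222211e-02]), 'qd': array([-0.00011217, -0.00187672, -0.00130393,  0.00060169, -0.00012799,
       -0.00048499]), 'joint_efforts': array([ 1.48864478e-03, -9.52255797e+01, -4.31041861e+01, -1.79329604e-04,
        5.26955977e-03,  4.84892246e-05]), 'eef_pos': array([ 0.17757727, -0.62490408,  0.24943295]), 'eef_rot': array([ 9.90437299e-01,  1.37962504e-01, -3.90174665e-05, -5.49459478e-04]), 'contact_force': array([-0.13901116, -0.11445705, -1.0554321 ]), 'torque': array([ 0.06369692,  0.04430378, -0.02804863]), 'grip_force': 0.0, 'finger_gap': 0.08527063641874073}
```

View pics/top0.png

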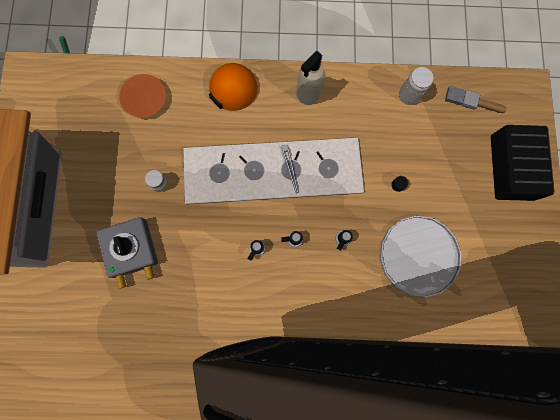

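View pics/scene0.png

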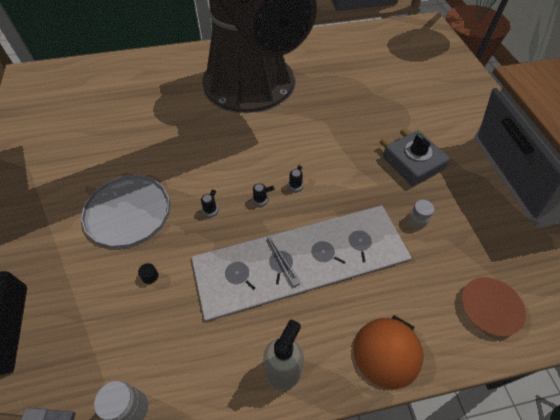

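The top view shows three nozzles near (257,247), (296,238) and (345,238), and stations at (219,173), (254,170), (291,170) and (328,168). The tweezers lie over the third station. The tray is at (421,256), the pump at (122,246), the plug at (400,184) and the jar at (155,180).

```bash
python3 - <<'E'
from h import *
im,d,K,T=cap('top'); 
R,t=T[:3,:3],T[:3,3]; print('cam',-R.T@t)
g=cv2.cvtColor(im,cv2.COLOR_RGB2GRAY)
for n,uv,z in [('n1',(257,247),.03),('n2',(296,238),.03),('n3',(345,238),.03),('s1',(219,173),.012),('s2',(254,170),.012),('s3',(291,170),.012),('s4',(328,168),.012),('tray',(421,256),.014),('pump',(122,246),.08),('plug',(400,184),.02),('jar',(155,180),.05),('tw',(289,170),.02),('twa',(285,148),.02),('twb',(295,192),.02)]:
    print(n,ray(K,T,uv,z)[0].round(3), d[uv[1],uv[0]])
cv2.imwrite('pics/crop0.png',cv2.cvtColor(cv2.resize(im[130:270,180:375],None,fx=4,fy=4,interpolation=cv2.INTER_CUBIC),cv2.COLOR_RGB2BGR))
cv2.imwrite('pics/knob0.png',cv2.cvtColor(cv2.resize(im[205:295,80:170],None,fx=5,fy=5,interpolation=cv2.INTER_CUBIC),cv2.COLOR_RGB2BGR))
E
```

```text
cam [0.34371377 0.01273159 1.03472352]
n1 [0.429 0.047 0.03 ] 0.98239887
n2 [ 0.454 -0.049  0.03 ] 0.986959
n3 [ 0.457 -0.17   0.03 ] 0.9914567
s1 [0.618 0.151 0.012] 1.0501908
s2 [0.629 0.061 0.012] 1.0572333
s3 [ 0.632 -0.034  0.012] 1.0567553
s4 [ 0.64  -0.13   0.012] 1.0606824
tray [ 0.418 -0.363  0.014] 1.0341921
pump [0.42  0.356 0.08 ] 0.94458646
plug [ 0.6   -0.314  0.02 ] 1.0409632
jar [0.586 0.301 0.05 ] 1.0021014
tw [ 0.629 -0.029  0.02 ] 1.051408
twa [ 0.688 -0.017  0.02 ] 1.0592822
twb [ 0.572 -0.045  0.02 ] 1.0514625
```

View pics/crop0.png

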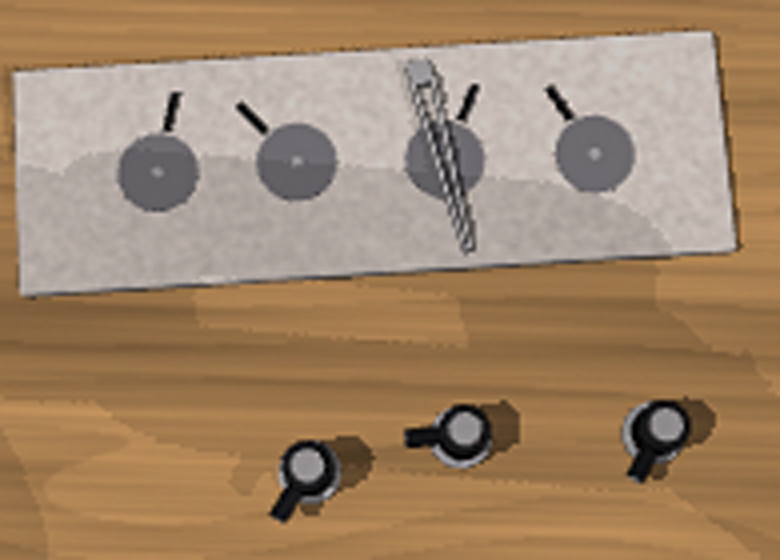

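```bash
cat >> h.py <<'E'
def comps(m,amin,amax):
    n,l,s,c=cv2.connectedComponentsWithStats(m.astype(np.uint8),connectivity=8)
    return [(c[i],s[i,4],np.argwhere(l==i)[:,::-1]) for i in range(1,n) if amin<=s[i,4]<=amax]
def frame(p=None):
    s=bot.observe(); x,y,z,w=s['eef_rot']
    return s['eef_pos'],np.arctan2(2*(x*y+z*w),1-2*(y*y+z*z))
E
python3 - <<'E'
from h import *
im,d,K,T=cap('top')
roi=im[130:270,180:375]; o=np.array([180,130])
hsv=cv2.cvtColor(roi,cv2.COLOR_RGB2HSV); V=hsv[...,2]; S=hsv[...,1]
b=roi[:75]
vb=V[:75]
for thr in (50,):
  for c,a,p in comps(vb<thr,6,80): 
    e=ray(K,T,p+o,.012); q=e[:,:2]; m=q.mean(0); u,s,vt=np.linalg.svd(q-m); print('mark',c+o,a,m.round(4),np.degrees(np.arctan2(vt[0][1],vt[0][0])).round(1),(s/np.sqrt(a)).round(4))
for c,a,p in comps((vb>60)&(vb<122)&(S[:75]<45),150,2000):
    (cc,r)=cv2.minEnclosingCircle(p.astype(np.float32)); print('disc',c+o,a,np.array(cc)+o,r,ray(K,T,c+o,.012).round(4))
for c,a,p in comps(V[75:]<45,30,400):
    print('black',c+o+[0,75],a)
for c,a,p in comps((V[75:]>95)&(S[75:]<50),20,400):
    print('silver',c+o+[0,75],a,ray(K,T,c+o+[0,75],.05).round(4))
print(vb[40,20:170:5], S[40,20:170:5])
im,d,K,T=cap('wrist','w0'); print(T.round(3),K, bot.observe()['eef_pos'])
E
```

```text
mark [296.30769231 155.61538462] 13 [ 0.6706 -0.0472] 158.7 [0.0073 0.0011]
mark [222.23076923 157.69230769] 13 [0.6593 0.1443] 171.6 [0.0077 0.001 ]
mark [319.6        155.73333333] 15 [ 0.6721 -0.1079] -144.9 [0.007  0.0012]
mark [242.76923077 159.23076923] 13 [0.6568 0.0912] -134.2 [0.007  0.0009]
disc [290.99684543 170.1955836 ] 317 [292. 170.] 23.345335006713867 [[ 0.6311 -0.0341  0.012 ]]
disc [253.50847458 169.89491525] 295 [250.28048706 166.28048706] 14.607525825500488 [[0.6291 0.0626 0.012 ]]
disc [328.19064748 168.08633094] 278 [328. 168.] 10.295730590820312 [[ 0.6395 -0.1303  0.012 ]]
disc [219.05119454 172.90443686] 293 [219.06756592 173.14324188] 9.969414710998535 [[0.6185 0.1506 0.012 ]]
black [342.91935484 239.41129032] 124
black [292.38181818 238.54545455] 110
black [255.41904762 249.82857143] 105
silver [337.48148148 236.40740741] 27 [[ 0.458  -0.1477  0.05  ]]
silver [346.28846154 235.71153846] 52 [[ 0.4602 -0.1691  0.05  ]]
silver [295.76470588 236.76470588] 51 [[ 0.4546 -0.0467  0.05  ]]
silver [256.30769231 245.86538462] 52 [[0.4304 0.0477 0.05  ]]
silver [294.07407407 244.37037037] 27 [[ 0.4362 -0.0429  0.05  ]]
[178 171  97 102 100 101 184 176 171  98 101 134 114 204 203 203 201 113
  60 115 115 198 196 203 110 111 110 111 201 196] [23 21 16 13 10 10 19 22 22 13 10  8 13 21 20 13 22 11  9 13  9 22 22 19
 12 11  9 11 24 22]
[[ 0.273 -0.962  0.    -0.649]
 [ 0.927  0.263 -0.267  0.035]
 [ 0.256  0.073  0.964 -0.379]
 [ 0.     0.     0.     1.   ]] [[311.85744294   0.         281.95432831]
 [  0.         311.85744294 210.25299077]
 [  0.           0.           1.        ]] [ 0.17763706 -0.62510134  0.24969783]
```

View pics/knob0.png

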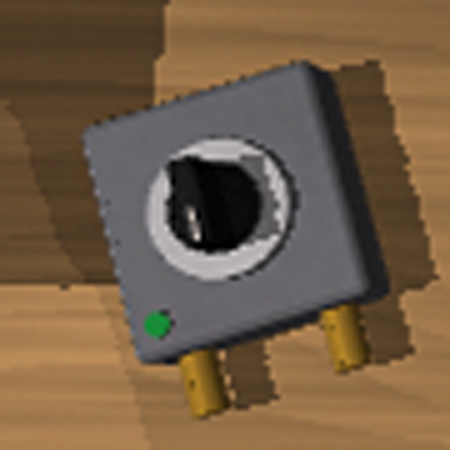

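The knob's bar is dark on a silver ring, and its direction is unclear from this view, so I'll check it later with the wrist camera. Next I move over the board.

Request:
jog_arm(series="1 -0.9 0 0 0 0 1;1 -0.9 0 0 0 0 1;1 -0.9 0 0 0 0 1;1 -0.9 0 0 0 0 1;1 -0.9 0 0 0 0 1")

```text
t: 0.75
eef_pos: [0.2676, -0.4817, 0.25]
eef_rot: [0.99, 0.138, 0.0, 0.0]
contact_force: [0.4, 0.3, -0.0]
finger_gap: 0.0853
grip_force: 0.0
```

Request:
jog_arm(series="1 -0.9 0 0 0 0 1;1 -0.9 0 0 0 0 1;1 -0.9 0 0 0 0 1;1 -0.9 0 0 0 0 1;1 -0.9 0 0 0 0 1")

```text
t: 1.25
eef_pos: [0.3571, -0.3393, 0.2501]
eef_rot: [0.99, 0.138, 0.0, 0.0]
contact_force: [0.7, -0.5, -0.3]
finger_gap: 0.0854
grip_force: 0.0
```

Request:
jog_arm(series="1 -0.9 0 0 0 0 1;1 -0.9 0 0 0 0 1;1 -0.9 0 0 0 0 1;1 -0.9 0 0 0 0 1;1 -0.9 0 0 0 0 1")

```text
t: 1.75
eef_pos: [0.4467, -0.1969, 0.2501]
eef_rot: [0.99, 0.138, 0.0, 0.0]
contact_force: [0.6, 0.5, -0.2]
finger_gap: 0.0854
grip_force: 0.0
```

Request:
jog_arm(series="1 -0.9 0 0 0 0 1;1 -0.9 0 0 0 0 1;1 -0.9 0 0 0 0 1;1 -0.9 0 0 0 0 1;1 -0.9 0 0 0 0 1")

```text
t: 2.25
eef_pos: [0.5362, -0.0544, 0.2501]
eef_rot: [0.99, 0.138, 0.0, 0.0]
contact_force: [0.7, -1.5, -0.2]
finger_gap: 0.0852
grip_force: 0.0
```

Request:
jog_arm(series="0.8 -0.8 0 0 0 0 1;0 0 0 0 0 0 1;0 0 0 0 0 0 1")

```text
t: 2.55
eef_pos: [0.5493, -0.0306, 0.2498]
eef_rot: [0.99, 0.139, -0.0, 0.0]
contact_force: [0.3, 0.6, -0.7]
finger_gap: 0.0852
grip_force: 0.0
```

```bash
python3 - <<'E'
from h import *
print(frame())
im,d,K,T=cap('wrist','w1')
E
```

```text
(array([ 0.5493434 , -0.03055201,  0.24979953]), np.float64(0.2782683277169242))
```

View pics/w1.png

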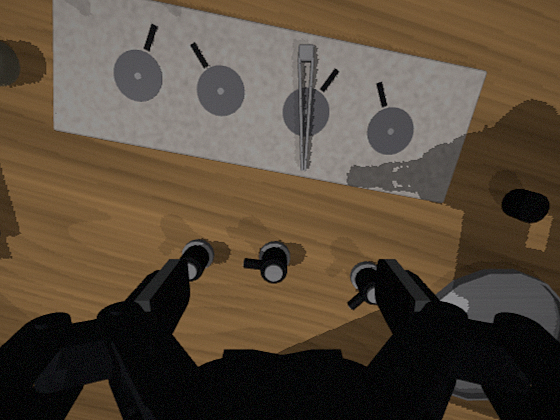

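The wrist view shows the discs at (138,76), (221,91), (306,112) and (390,131), each with its mark. The tweezers run from the block at (306,44) to the tips at (304,171).

```bash
cat >> h.py <<'E'
def stations(im,K,T):
    hsv=cv2.cvtColor(im,cv2.COLOR_RGB2HSV); V=hsv[...,2]; S=hsv[...,1]; out=[]
    for c,a,p in comps(V<50,30,400):
        e=ray(K,T,p,.012)[:,:2]; m=e.mean(0); u,s,vt=np.linalg.svd(e-m); s=s/np.sqrt(a)
        if .005<s[0]<.011 and s[1]<.003: print('mark',c.round(1),a,m.round(4),(np.degrees(np.arctan2(vt[0][1],vt[0][0]))%180).round(1),s.round(4))
    for c,a,p in comps((V>60)&(V<125)&(S<45),500,3000):
        e=ray(K,T,p,.012)[:,:2].astype(np.float32); cc,r=cv2.minEnclosingCircle(e); print('disc',c.round(1),a,e.mean(0).round(4),np.round(cc,4),round(r,4))
E
python3 - <<'E'
from h import *
im=cv2.cvtColor(cv2.imread('pics/w1.png'),cv2.COLOR_BGR2RGB); p=cams.camera_params('wrist'); K=np.array(p['camera_matrix']);T=np.array(p['camera_from_world'])
stations(im,K,T)
P=ray(K,T,[(306,44),(304,171),(305,107)],.02)[:,:2]; print('tw',P.round(4),np.linalg.norm(P[0]-P[1]),np.degrees(np.arctan2(*(P[0]-P[1])[::-1])),P[:2].mean(0))
for n,uv in [('n2',(273,271)),('n3',(371,292)),('n1',(193,268))]: print(n,ray(K,T,uv,.052)[0].round(4))
E
```

```text
mark [150.2  37. ] 154 [0.66   0.1442] 170.5 [0.0074 0.0017]
mark [199.1  54.9] 131 [0.6572 0.0914] 46.7 [0.0075 0.0015]
mark [329.2  79.7] 123 [ 0.6717 -0.0491] 159.0 [0.0074 0.0015]
mark [381.3  93.9] 125 [ 0.6735 -0.1085] 34.1 [0.0074 0.0016]
mark [303.3  98. ] 67 [ 0.6461 -0.0275] 17.7 [0.0066 0.0011]
mark [304.1 125.4] 64 [ 0.6186 -0.0368] 16.6 [0.0069 0.0011]
mark [205.6 244.1] 55 [0.4486 0.0396] 64.5 [0.0084 0.0023]
mark [279.3 243.8] 35 [ 0.4741 -0.0486] 82.1 [0.0077 0.002 ]
mark [365.3 263. ] 39 [ 0.4788 -0.1606] 113.2 [0.0066 0.0014]
disc [219.8  89.4] 1975 [0.6296 0.0626] [0.6396 0.0702] 0.04
disc [305.7 102.8] 2584 [ 0.6413 -0.0317] [ 0.6342 -0.0304] 0.0671
disc [137.6  75.1] 2012 [0.6195 0.1511] [0.6193 0.1508] 0.0268
disc [389.9 130.6] 1771 [ 0.6396 -0.1317] [ 0.6392 -0.1319] 0.0266
tw [[ 0.6964 -0.0146]
 [ 0.5704 -0.0508]
 [ 0.6372 -0.0316]] 0.1310980281338326 16.039207625608995 [ 0.63340888 -0.0326998 ]
n2 [ 0.4556 -0.0466  0.052 ]
n3 [ 0.4609 -0.1631  0.052 ]
n1 [0.4345 0.0416 0.052 ]
```

Request:
jog_arm(series="0.8 0.24 0 0 0 0 0.6;0.8 0.24 0 0 0 0 0.6;0.8 0.24 1 0 0 0 0.6;0.78 0.24 1 0 0 0 0.6;0 0 1 0 0 0 0.6")

```text
t: 3.1
eef_pos: [0.6344, -0.0338, 0.1742]
eef_rot: [0.991, 0.137, 0.001, 0.0]
contact_force: [-0.8, -0.0, 0.6]
finger_gap: 0.0509
grip_force: 0.0
```

Request:
jog_arm(series="0 0 1 0 0 0 0.6;0 0 1 0 0 0 0.6;0 0 1 0 0 0 0.6;0 0 0.8 0 0 0 0.6;0 0 0 0 0 0 0.6")

```text
t: 3.6
eef_pos: [0.6303, -0.0334, 0.0776]
eef_rot: [0.991, 0.137, -0.002, -0.0]
contact_force: [-0.3, 1.4, 0.3]
finger_gap: 0.0511
grip_force: 0.0
```

Request:
jog_arm(series="0 0 0.9 0 0 0 0.6;0 0 0.6 0 0 0 0.6;0 0 0.22 0 0 0 0.6;0 0 0 0 0 0 0.6")

```text
t: 4.0
eef_pos: [0.6321, -0.0326, 0.0368]
eef_rot: [0.99, 0.138, -0.0, -0.0]
contact_force: [0.6, 0.2, 0.6]
finger_gap: 0.0513
grip_force: 0.0
```

Request:
jog_arm(series="0 0 0 0 0 0 0;0 0 0 0 0 0 0;0 0 0 0 0 0 0;0 0 0 0 0 0 0;0 0 0 0 0 0 0")

```text
t: 4.5
eef_pos: [0.6329, -0.0324, 0.038]
eef_rot: [0.99, 0.138, 0.001, 0.0]
contact_force: [-0.9, 0.9, 6.2]
finger_gap: 0.0087
grip_force: 58.7
```

Request:
jog_arm(series="0 0 -0.4 0 0 0 0;0 0 -0.8 0 0 0 0;0 0 -1 0 0 0 0;0 0 -1 0 0 0 0;0 0 -1 0 0 0 0")

```text
t: 5.0
eef_pos: [0.6324, -0.0323, 0.1438]
eef_rot: [0.99, 0.138, 0.0, 0.0]
contact_force: [0.4, 0.8, -1.0]
finger_gap: 0.0092
grip_force: 58.6
```

Request:
jog_arm(series="-0.4 0.35 0 0 0 0 0;-1 0.87 0 0 0 0 0;-1 0.87 0 0 0 0 0;-1 0.87 0 0 0 0 0;-1 0.87 0 0 0 0 0")

```text
t: 5.5
eef_pos: [0.5516, -0.1556, 0.1421]
eef_rot: [0.99, 0.138, -0.0, -0.0]
contact_force: [0.6, -0.8, -0.3]
finger_gap: 0.0084
grip_force: 58.6
```

Request:
jog_arm(series="-1 0.87 0 0 0 0 0;-1 0.87 0 0 0 0 0;-1 0.87 0 0 0 0 0;-1 0.87 0 0 0 0 0;-1 0.87 0 0 0 0 0")

```text
t: 6.0
eef_pos: [0.461, -0.2944, 0.1421]
eef_rot: [0.99, 0.138, -0.0, -0.0]
contact_force: [0.0, -0.3, -1.1]
finger_gap: 0.0089
grip_force: 58.6
```

Request:
jog_arm(series="-1 0.87 0 0 0 0 0;-1 0.87 0 0 0 0 0;-0.5 0.43 0 0 0 0 0;0 0 0 0 0 0 0;0 0 0 0 0 0 0")

```text
t: 6.5
eef_pos: [0.4169, -0.3623, 0.142]
eef_rot: [0.991, 0.137, -0.0, -0.0]
contact_force: [-0.2, -0.1, -0.2]
finger_gap: 0.0085
grip_force: 58.6
```

```bash
python3 - <<'E'
from h import *
print(frame(),bot.observe()['finger_gap'])
im,d,K,T=cap('wrist','w2')
im,d,K,T=cap('top'); hsv=cv2.cvtColor(im,cv2.COLOR_RGB2HSV)
E
```

```text
(array([ 0.4168526 , -0.36226821,  0.14197551]), np.float64(0.27585324306817266)) 0.008456971668598648
```

View pics/w2.png

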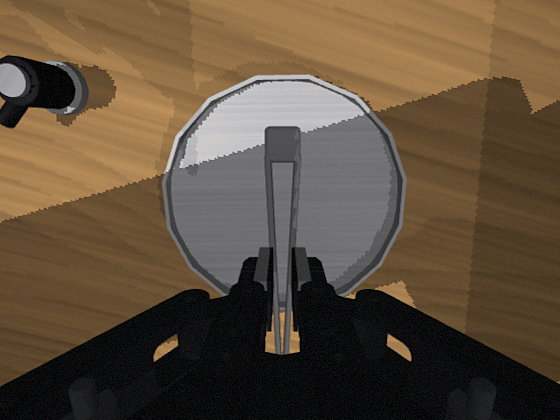

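The tweezers are held straight over the tray's centre, with the block at (283,143). I'll lower them now.

Request:
jog_arm(series="0 0 1 0 0 0 0;0 0 1 0 0 0 0;0 0 1 0 0 0 0;0 0 0.9 0 0 0 0;0 0 0.4 0 0 0 0")

```text
t: 7.1
eef_pos: [0.4169, -0.361, 0.0328]
eef_rot: [0.99, 0.139, -0.001, -0.001]
contact_force: [0.3, -0.4, -0.3]
finger_gap: 0.0086
grip_force: 58.7
```

Request:
jog_arm(series="0 0 0.1 0 0 0 0;0 0 0 0 0 0 0;0 0 0 0 0 0 0")

```text
t: 7.4
eef_pos: [0.4176, -0.3629, 0.0329]
eef_rot: [0.99, 0.138, 0.0, 0.001]
contact_force: [-0.2, 0.6, 0.2]
finger_gap: 0.0084
grip_force: 58.7
```

Request:
jog_arm(series="0 0 0.1 0 0 0 0;0 0 0 0 0 0 0;0 0 0 0 0 0 0.3;0 0 0 0 0 0 0.4;0 0 0 0 0 0 0.4")

```text
t: 7.9
eef_pos: [0.417, -0.3626, 0.0296]
eef_rot: [0.99, 0.138, 0.0, 0.0]
contact_force: [0.6, 1.0, -1.1]
finger_gap: 0.0343
grip_force: 0.0
```

Request:
jog_arm(series="0 0 -0.3 0 0 0 0.4;0 0 -1 0 0 0 0.5;0 0 -1 0 0 0 0.7;0 0 -1 0 0 0 0.8;0 0 -1 0 0 0 0.8")

```text
t: 8.4
eef_pos: [0.4168, -0.3625, 0.1385]
eef_rot: [0.99, 0.138, 0.0, 0.0]
contact_force: [0.7, 0.3, 0.4]
finger_gap: 0.0685
grip_force: 0.0
```

Request:
jog_arm(series="0 0 -1 0 0 0 0.8;0 0 -1 0 0 0 0.8;0 0 0 0 0 0 0.8")

```text
t: 8.7
eef_pos: [0.4182, -0.3637, 0.1906]
eef_rot: [0.99, 0.138, 0.002, 0.002]
contact_force: [-0.0, 0.9, -0.5]
finger_gap: 0.0681
grip_force: 0.0
```

```bash
python3 - <<'E'
from h import *
print(frame())
im,d,K,T=cap('wrist','w3')
def at(u,v): 
    h=d[v,u]; c=np.array([(u-K[0,2])/K[0,0]*h,-(v-K[1,2])/K[1,1]*h,-h]); return T[:3,:3].T@(c-T[:3,3])
im2,d2,K2,T2=cap('top')
hsv=cv2.cvtColor(im2,cv2.COLOR_RGB2HSV); V=hsv[...,2]; S=hsv[...,1]
roi=np.zeros(V.shape,bool); roi[205:270,230:375]=1
for c,a,p in comps((V>95)&(S<50)&roi,30,400): print('silver',c,a,ray(K2,T2,c,.052).round(4))
for c,a,p in comps((V<45)&roi,30,400):
    e=ray(K2,T2,p,.034)[:,:2]; m=e.mean(0); u,s,vt=np.linalg.svd(e-m); print('black',c,a,m.round(4),np.degrees(np.arctan2(vt[0][1],vt[0][0])))
E
```

```text
(array([ 0.41815917, -0.36372876,  0.19060831]), np.float64(0.27683118746620466))
silver [295.91071429 236.60714286] 56 [[ 0.4548 -0.0469  0.052 ]]
silver [294.93548387 244.03225806] 31 [[ 0.4368 -0.0448  0.052 ]]
silver [256.47368421 245.92982456] 57 [[0.4301 0.0472 0.052 ]]
black [347.80612245 236.44897959] 98 [ 0.4608 -0.1762] 136.79785852786787
black [291.54255319 238.68085106] 94 [ 0.4515 -0.0374] -84.66197575831167
black [255.22340426 250.04255319] 94 [0.4216 0.0506] 147.84327690062247
```

View pics/w3.png

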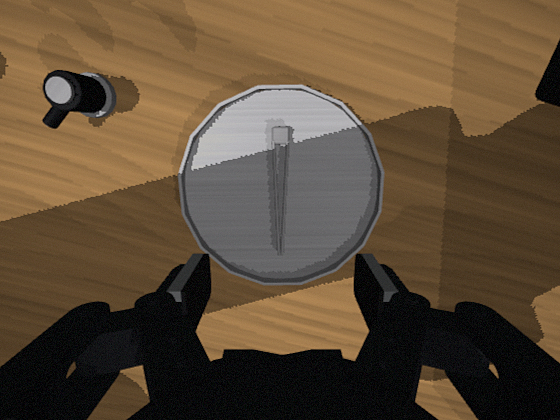

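The tweezers lie flat in the tray, block at (282,135) and tips at (280,252). One nozzle shows its stud at (62,91) and its beak end at (52,121).

```bash
cat >> h.py <<'E'
def nozzle(im,K,T,guess,r=70,Vd=45):
    """stud disc near guess pixel, beak direction from black pixels on plane .034 between 20 and 40 mm"""
    hsv=cv2.cvtColor(im,cv2.COLOR_RGB2HSV); V=hsv[...,2].astype(int); S=hsv[...,1]
    m=(V>70)&(S<60); 
    cs=[c for c in comps(m,40,900) if np.hypot(*(c[0]-guess))<15]
    if not cs: print('no stud'); return
    c=min(cs,key=lambda c:np.hypot(*(c[0]-guess))); ax=ray(K,T,c[0],.052)[0,:2]
    ys,xs=np.where(V<Vd); e=ray(K,T,np.c_[xs,ys],.034)[:,:2]-ax; rr=np.hypot(*e.T)
    cam=-T[:3,:3].T@T[:3,3]
    k=(rr>.026)&(rr<.037); a=np.arctan2(e[k,1],e[k,0])
    h,_=np.histogram(np.degrees(a),36,(-180,180)); b=np.radians(-175+10*h.argmax()); 
    k2=np.abs((a-b+np.pi)%(2*np.pi)-np.pi)<.45; mm=e[k][k2].mean(0)
    print('axis',ax.round(4),c[0].round(1),c[1],'beak deg',np.degrees(np.arctan2(mm[1],mm[0])).round(1),'n',k2.sum(),'of',k.sum(), 'camdir',np.degrees(np.arctan2(*(cam[:2]-ax)[::-1])).round())
E
python3 - <<'E'
from h import *
im=cv2.cvtColor(cv2.imread('pics/w3.png'),cv2.COLOR_BGR2RGB); p=cams.camera_params('wrist'); K=np.array(p['camera_matrix']);T=np.array(p['camera_from_world'])
nozzle(im,K,T,(62,91)); print(ray(K,T,(98,95),.005),ray(K,T,(51,121),.034))
im=cv2.cvtColor(cv2.imread('pics/top0.png'),cv2.COLOR_BGR2RGB); p=cams.camera_params('top'); K=np.array(p['camera_matrix']);T=np.array(p['camera_from_world'])
for g in ((257,246),(296,237),(345.5,236.5)): nozzle(im,K,T,g)
E
```

```text
axis [ 0.4588 -0.1682] [58.  89.5] 578 beak deg 151.3 n 193 of 214 camdir -83.0
[[ 0.46001648 -0.17268353  0.005     ]] [[ 0.42988564 -0.1525343   0.034     ]]
axis [0.4303 0.0475] [256.4 245.8] 60 beak deg 150.8 n 15 of 15 camdir -158.0
axis [ 0.4549 -0.047 ] [296.  236.6] 57 beak deg 99.9 n 16 of 16 camdir 152.0
axis [ 0.4602 -0.1685] [346.2 235.6] 58 beak deg 152.4 n 17 of 17 camdir 123.0
```

Request:
jog_arm(series="0 0 0 0 0 -0.295 0.8;0 0 0 0 0 -0.295 0.8;0 0 0 0 0 -0.295 0.8;0 0 0 0 0 -0.295 0.8;0 0 0 0 0 -0.295 0.8")

```text
t: 9.3
eef_pos: [0.4164, -0.3621, 0.1859]
eef_rot: [0.873, 0.488, -0.0, -0.001]
contact_force: [-0.1, -0.4, 0.6]
finger_gap: 0.0682
grip_force: 0.0
```

Request:
jog_arm(series="0 0 0 0 0 -0.295 0.8;0 0 0 0 0 -0.295 0.8;0 0 0 0 0 -0.295 0.8;0 0 0 0 0 -0.295 0.8;0 0 0 0 0 -0.295 0.8")

```text
t: 9.8
eef_pos: [0.4164, -0.3621, 0.1859]
eef_rot: [0.638, 0.77, 0.0, -0.001]
contact_force: [0.4, -0.7, -0.7]
finger_gap: 0.0685
grip_force: 0.0
```

Request:
jog_arm(series="0 0 0 0 0 -0.295 0.8;0 0 0 0 0 -0.295 0.8;0 0 0 0 0 -0.295 0.8;0 0 0 0 0 -0.295 0.8;0 0 0 0 0 -0.295 0.8")

```text
t: 10.3
eef_pos: [0.4164, -0.3621, 0.1859]
eef_rot: [0.318, 0.948, 0.0, -0.001]
contact_force: [-0.7, -0.3, -0.2]
finger_gap: 0.0685
grip_force: 0.0
```

Request:
jog_arm(series="0 0 0 0 0 -0.295 0.8;0 0 0 0 0 0 0.8;0 0 0 0 0 0 0.8")

```text
t: 10.6
eef_pos: [0.4166, -0.3623, 0.1863]
eef_rot: [0.252, 0.968, 0.0, -0.001]
contact_force: [-0.3, -0.3, 0.7]
finger_gap: 0.0682
grip_force: 0.0
```

```bash
cat >> h.py <<'E'
def go(x,y,z,deg):
    p,f=frame(); d=np.array([x,y])-p[:2]
    tx=d@[np.cos(f),np.sin(f)]; ty=d@[np.sin(f),-np.cos(f)]
    t=-((np.radians(deg)-f+np.pi)%(2*np.pi)-np.pi)
    print('at',p.round(4),np.degrees(f).round(1),'units x %.2f y %.2f z %.2f  turn %.3f'%(tx/.025,ty/.025,(p[2]-z)/.025,t/.5),'q6',bot.observe()['qpos'][5].round(2))
E
python3 - <<'E'
from h import *
go(.4595,-.1690,.10,152)
E
```

```text
at [ 0.4166 -0.3623  0.1863] 150.8 units x 2.27 y 7.59 z 3.45  turn -0.042 q6 -1.83
```

Request:
jog_arm(series="0.3 0.95 0 0 0 -0.042 0.8;0.28 0.95 0 0 0 0 0.8;0.28 0.95 0 0 0 0 0.8;0.28 0.95 0 0 0 0 0.8;0.28 0.95 0 0 0 0 0.8")

```text
t: 11.1
eef_pos: [0.4412, -0.24, 0.1867]
eef_rot: [0.242, 0.97, 0.0, -0.0]
contact_force: [-0.7, 0.1, -0.0]
finger_gap: 0.0683
grip_force: 0.0
```

Request:
jog_arm(series="0.28 0.95 0 0 0 0 0.8;0.28 0.95 0 0 0 0 0.8;0.28 0.95 0 0 0 0 0.8;0 0 1 0 0 0 0.8;0 0 1 0 0 0 0.8")

```text
t: 11.6
eef_pos: [0.4564, -0.1676, 0.1368]
eef_rot: [0.241, 0.971, -0.0, 0.001]
contact_force: [0.0, -0.0, 0.5]
finger_gap: 0.0686
grip_force: 0.0
```

Request:
jog_arm(series="0 0 0 0 0 0 0.8;0 0 0 0 0 0 0.8")

```text
t: 11.8
eef_pos: [0.4556, -0.1681, 0.137]
eef_rot: [0.241, 0.971, 0.0, -0.001]
contact_force: [-1.1, -0.4, -0.2]
finger_gap: 0.0683
grip_force: 0.0
```

```bash
python3 - <<'E'
from h import *
go(.4595,-.1690,.036,152)
im,d,K,T=cap('wrist','w4')
E
```

```text
at [ 0.4556 -0.1681  0.137 ] 152.1 units x -0.15 y 0.04 z 4.04  turn 0.005 q6 -1.5
```

View pics/w4.png

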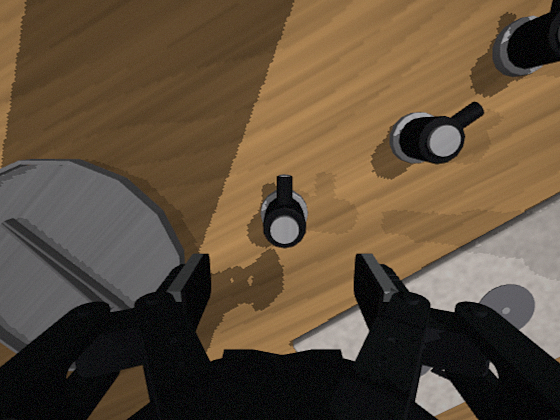

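The nozzle is centred between the fingers, stud at (285,230), with its beak straight ahead. The second nozzle is at (445,141).

```bash
python3 - <<'E'
from h import *
im=cv2.cvtColor(cv2.imread('pics/w4.png'),cv2.COLOR_BGR2RGB); p=cams.camera_params('wrist'); K=np.array(p['camera_matrix']);T=np.array(p['camera_from_world'])
nozzle(im,K,T,(285,230)); nozzle(im,K,T,(445,141))
E
```

```text
axis [ 0.4608 -0.1691] [284.1 229.5] 638 beak deg 152.3 n 191 of 191 camdir 153.0
axis [ 0.4552 -0.0464] [444.6 140.3] 789 beak deg 98.3 n 276 of 276 camdir -124.0
```

Request:
jog_arm(series="-0.15 0 1 0 0 0 0.8;0 0 1 0 0 0 0.8;0 0 1 0 0 0 0.8;0 0 0.7 0 0 0 0.8;0 0 0.32 0 0 0 0.8")

```text
t: 12.35
eef_pos: [0.4593, -0.1702, 0.0362]
eef_rot: [0.24, 0.971, 0.0, -0.0]
contact_force: [0.7, -0.0, 0.6]
finger_gap: 0.0685
grip_force: 0.0
```

Request:
jog_arm(series="0 0 0 0 0 0 0.2;0 0 0 0 0 0 0;0 0 0 0 0 0 0;0 0 0 0 0 0 0;0 0 0 0 0 0 0")

```text
t: 12.85
eef_pos: [0.4599, -0.1703, 0.0378]
eef_rot: [0.24, 0.971, -0.0, 0.001]
contact_force: [-1.9, -0.0, 7.9]
finger_gap: 0.0305
grip_force: 58.7
```

Request:
jog_arm(series="0 0 -0.4 0 0 0 0;0 0 -0.8 0 0 0 0;0 0 -1 0 0 0.295 0;0 0 -1 0 0 0.295 0;0 0 -1 0 0 0.295 0")

```text
t: 13.35
eef_pos: [0.4592, -0.17, 0.1438]
eef_rot: [0.45, 0.893, 0.0, 0.001]
contact_force: [1.0, -0.3, -1.7]
finger_gap: 0.0304
grip_force: 59.4
```

Request:
jog_arm(series="0 0 0 0 0 0.295 0;0 0 0 0 0 0.295 0;0 0 0 0 0 0.295 0;0 0 0 0 0 0.295 0;0 0 0 0 0 0.295 0")

```text
t: 13.85
eef_pos: [0.4593, -0.17, 0.1428]
eef_rot: [0.741, 0.671, 0.0, 0.001]
contact_force: [-0.0, -0.6, -0.9]
finger_gap: 0.0303
grip_force: 59.3
```

Request:
jog_arm(series="0 0 0 0 0 0.295 0;0 0 0 0 0 0.295 0;0 0 0 0 0 0.295 0;0 0 0 0 0 0.295 0;0 0 0 0 0 0.295 0")

```text
t: 14.35
eef_pos: [0.4593, -0.17, 0.1428]
eef_rot: [0.933, 0.359, 0.0, 0.0]
contact_force: [-0.2, 0.7, -1.0]
finger_gap: 0.0304
grip_force: 59.3
```

Request:
jog_arm(series="0 0 0 0 0 0.295 0;0 0 0 0 0 0 0;0 0 0 0 0 0 0")

```text
t: 14.65
eef_pos: [0.4593, -0.17, 0.1423]
eef_rot: [0.956, 0.294, 0.0, 0.0]
contact_force: [0.6, -0.1, -0.8]
finger_gap: 0.0304
grip_force: 59.3
```

```bash
python3 - <<'E'
from h import *
go(.6394,-.1318,.05,34.3)
print(bot.observe()['finger_gap'])
E
```

```text
at [ 0.4593 -0.17    0.1423] 34.2 units x 6.82 y 2.79 z 3.69  turn -0.002 q6 0.56
0.030429745022427575
```

Request:
jog_arm(series="0.97 0.4 0 0 0 0 0;0.97 0.4 0 0 0 0 0;0.97 0.4 0 0 0 0 0;0.97 0.4 0 0 0 0 0;0.97 0.4 0 0 0 0 0")

```text
t: 15.15
eef_pos: [0.5886, -0.1434, 0.1419]
eef_rot: [0.956, 0.294, 0.0, 0.0]
contact_force: [-0.0, 0.7, -1.1]
finger_gap: 0.0303
grip_force: 59.4
```

Request:
jog_arm(series="0.97 0.4 0 0 0 0 0;0.97 0.4 0 0 0 0 0;0 0 1 0 0 0 0;0 0 1 0 0 0 0;0 0 0 0 0 0 0")

```text
t: 15.65
eef_pos: [0.6371, -0.1326, 0.0889]
eef_rot: [0.956, 0.294, -0.002, -0.001]
contact_force: [-1.7, 0.4, -0.5]
finger_gap: 0.0306
grip_force: 59.5
```

Request:
jog_arm(series="0 0 0 0 0 0 0;0 0 0 0 0 0 0")

```text
t: 15.85
eef_pos: [0.6397, -0.1334, 0.093]
eef_rot: [0.956, 0.293, 0.001, 0.0]
contact_force: [-0.1, 0.4, -0.6]
finger_gap: 0.0302
grip_force: 59.5
```

```bash
python3 - <<'E'
from h import *
go(.6394,-.1318,.05,34.3)
E
```

```text
at [ 0.6397 -0.1334  0.093 ] 34.0 units x 0.03 y -0.06 z 1.72  turn -0.009 q6 0.72
```

Request:
jog_arm(series="0.02 -0.05 0.8 0 0 0 0;0 0 0.6 0 0 0 0;0 0 0.28 0 0 0 0;0 0 0 0 0 0 0;0 0 0 0 0 0 0")

```text
t: 16.35
eef_pos: [0.6389, -0.132, 0.0497]
eef_rot: [0.956, 0.292, 0.0, 0.0]
contact_force: [0.1, 0.2, -1.6]
finger_gap: 0.0304
grip_force: 62.1
```

Request:
jog_arm(series="0 0 0.04 0 0 0 0;0 0 0 0 0 0 0.4;0 0 0 0 0 0 0.55;0 0 0 0 0 0 0.55;0 0 -0.4 0 0 0 0.55")

```text
t: 16.85
eef_pos: [0.638, -0.1317, 0.0578]
eef_rot: [0.956, 0.292, -0.001, -0.001]
contact_force: [0.1, 0.2, 0.3]
finger_gap: 0.0471
grip_force: 0.0
```

Request:
jog_arm(series="0 0 -1 0 0 0 0.55;0 0 -1 0 0 0 0.7;0 0 -1 0 0 0 0.8;0 0 -1 0 0 0 0.8;0 0 0 0 0 0 0.8")

```text
t: 17.35
eef_pos: [0.6407, -0.1323, 0.1628]
eef_rot: [0.956, 0.292, 0.002, 0.002]
contact_force: [1.1, 0.9, -0.5]
finger_gap: 0.0681
grip_force: 0.0
```

```bash
python3 - <<'E'
from h import *
im,d,K,T=cap('wrist','w5'); stations(im,K,T)
hsv=cv2.cvtColor(im,cv2.COLOR_RGB2HSV)
p,f=frame(); print(p); g=pix(K,T,[.6394,-.1318,.064])[0]; print(g)
# nozzle on board: heights +.012
T2=T.copy(); T2[:3,3]=T[:3,3]+T[:3,:3]@[0,0,.012]
nozzle(im,K,T2,g)
go(.4555,-.0468,.036,98.5)
E
```

```text
mark [56.9 30. ] 292 [0.6562 0.0921] 46.5 [0.0075 0.0018]
mark [219.1 118. ] 211 [ 0.6703 -0.0476] 159.0 [0.0073 0.0017]
disc [218.3  63.4] 930 [ 0.7066 -0.0282] [ 0.7091 -0.0714] 0.1373
disc [181.7 146. ] 2888 [ 0.6323 -0.0328] [ 0.6319 -0.0331] 0.0265
disc [261.4 192.3] 544 [ 0.6364 -0.112 ] [ 0.644  -0.1166] 0.0417
disc [331.9 220. ] 2421 [ 0.6507 -0.1803] [ 0.6686 -0.1735] 0.0513
disc [279.6 219.6] 514 [ 0.6243 -0.1398] [ 0.6242 -0.1397] 0.0128
[ 0.63989491 -0.13212642  0.16098353]
[281.71392037 218.2926091 ]
axis [ 0.6377 -0.1307] [279.2 219.3] 531 beak deg 32.1 n 186 of 197 camdir 33.0
at [ 0.6399 -0.1321  0.161 ] 34.0 units x -4.21 y -6.95 z 5.00  turn -2.253 q6 0.73
```

View pics/w5.png

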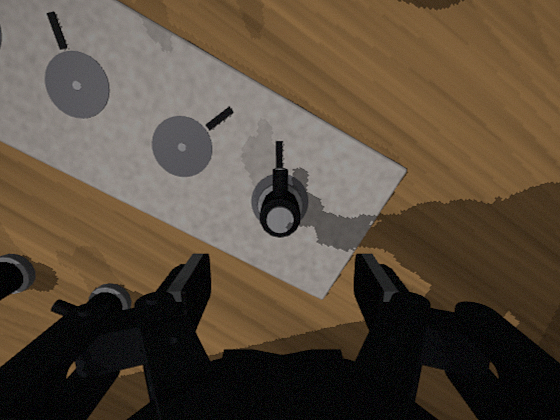

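The nozzle stands on its disc with the beak at (279,180) in line with the mark at (279,155).

Request:
jog_arm(series="0 0 0 0 0 -0.281 0.8;0 0 0 0 0 -0.281 0.8;0 0 0 0 0 -0.281 0.8;0 0 0 0 0 -0.281 0.8;0 0 0 0 0 -0.281 0.8")

```text
t: 17.9
eef_pos: [0.6382, -0.1317, 0.1578]
eef_rot: [0.796, 0.606, -0.0, -0.001]
contact_force: [0.9, -0.3, 0.4]
finger_gap: 0.0683
grip_force: 0.0
```

Request:
jog_arm(series="0 0 0 0 0 -0.281 0.8;0 0 0 0 0 -0.281 0.8;0 0 0 0 0 -0.281 0.8;0.64 -0.97 0 0 0 0 0.8;0.64 -0.97 0 0 0 0 0.8")

```text
t: 18.4
eef_pos: [0.5851, -0.107, 0.1576]
eef_rot: [0.654, 0.757, -0.0, -0.001]
contact_force: [-0.8, -0.1, -0.4]
finger_gap: 0.0683
grip_force: 0.0
```

Request:
jog_arm(series="0.64 -0.97 0 0 0 0 0.8;0.64 -0.97 0 0 0 0 0.8;0.64 -0.97 0 0 0 0 0.8;0.64 -0.97 0 0 0 0 0.8;0.64 -0.97 0 0 0 0 0.8")

```text
t: 18.9
eef_pos: [0.4529, -0.0452, 0.1581]
eef_rot: [0.654, 0.757, -0.0, -0.0]
contact_force: [0.3, 0.9, -0.5]
finger_gap: 0.0687
grip_force: 0.0
```

Request:
jog_arm(series="0 0 1 0 0 0 0.8;0 0 1 0 0 0 0.8;0 0 0 0 0 0 0.8;0 0 0 0 0 0 0.8")

```text
t: 19.3
eef_pos: [0.4541, -0.0457, 0.1084]
eef_rot: [0.654, 0.757, -0.0, -0.001]
contact_force: [-0.2, 0.2, 0.4]
finger_gap: 0.0685
grip_force: 0.0
```

```bash
python3 - <<'E'
from h import *
im,d,K,T=cap('wrist','w6'); g=pix(K,T,[.4555,-.0468,.052])[0]; print(g)
nozzle(im,K,T,g)
g=pix(K,T,[.4303,.0475,.052])[0]; print(g); nozzle(im,K,T,g)
go(.4555,-.0468,.036,98.5)
E
```

```text
[283.95974648 239.14887557]
axis [ 0.455  -0.0473] [283.  239.7] 822 beak deg 98.3 n 250 of 250 camdir 99.0
[263.35547494  70.35621061]
no stud
at [ 0.4547 -0.0458  0.1089] 98.4 units x -0.04 y 0.03 z 2.92  turn -0.005 q6 -0.31
```

Request:
jog_arm(series="-0.04 0.03 1 0 0 0 0.8;0 0 1 0 0 0 0.8;0 0 0.6 0 0 0 0.8;0 0 0.3 0 0 0 0.8;0 0 0 0 0 0 0.8")

```text
t: 19.85
eef_pos: [0.4555, -0.0467, 0.036]
eef_rot: [0.654, 0.757, -0.0, -0.0]
contact_force: [-0.0, -0.1, 0.0]
finger_gap: 0.0686
grip_force: 0.0
```

Request:
jog_arm(series="0 0 0 0 0 0 0.2;0 0 0 0 0 0 0;0 0 0 0 0 0 0;0 0 0 0 0 0 0;0 0 0 0 0 0 0")

```text
t: 20.35
eef_pos: [0.456, -0.0467, 0.037]
eef_rot: [0.654, 0.757, 0.0, 0.001]
contact_force: [-1.7, 0.5, 14.9]
finger_gap: 0.0307
grip_force: 58.1
```

Request:
jog_arm(series="0 0 -0.4 0 0 0 0;0 0 -0.8 0 0 0 0;0 0 -1 0 0 0 0;0 0 -1 0 0 0.295 0;0 0 -1 0 0 0.295 0")

```text
t: 20.85
eef_pos: [0.4553, -0.0466, 0.1428]
eef_rot: [0.76, 0.65, 0.0, 0.0]
contact_force: [-0.3, 0.5, -2.4]
finger_gap: 0.0305
grip_force: 59.5
```

Request:
jog_arm(series="0 0 0 0 0 0.295 0;0 0 0 0 0 0.295 0;0 0 0 0 0 0.295 0;0 0 0 0 0 0.295 0;0 0 0 0 0 0 0")

```text
t: 21.35
eef_pos: [0.4554, -0.0466, 0.1417]
eef_rot: [0.915, 0.403, 0.0, 0.0]
contact_force: [-0.0, -0.3, -2.0]
finger_gap: 0.03
grip_force: 59.5
```

```bash
python3 - <<'E'
from h import *
go(.6288,.0615,.05,46.7)
im,d,K,T=cap('top','top1')
nozzle(im,K,T,(256.4,245.8))
E
```

```text
at [ 0.4554 -0.0466  0.1417] 47.5 units x 7.88 y 2.19 z 3.67  turn 0.028 q6 0.57
no stud
```

Request:
jog_arm(series="0.98 0.27 0 0 0 0.028 0;0.98 0.27 0 0 0 0 0;0.98 0.27 0 0 0 0 0;0.98 0.27 0 0 0 0 0;0.98 0.27 0 0 0 0 0")

```text
t: 21.9
eef_pos: [0.5644, 0.0206, 0.1413]
eef_rot: [0.916, 0.4, 0.0, -0.0]
contact_force: [0.2, -0.7, -0.6]
finger_gap: 0.0304
grip_force: 59.5
```

Request:
jog_arm(series="0.98 0.27 0 0 0 0 0;0.98 0.27 0 0 0 0 0;0.98 0.27 0 0 0 0 0;0 0 1 0 0 0 0;0 0 1 0 0 0 0")

```text
t: 22.4
eef_pos: [0.6297, 0.0603, 0.0911]
eef_rot: [0.916, 0.4, 0.001, 0.0]
contact_force: [-0.1, 0.4, -2.1]
finger_gap: 0.0304
grip_force: 59.6
```

Request:
jog_arm(series="0 0 0 0 0 0 0;0 0 0 0 0 0 0")

```text
t: 22.6
eef_pos: [0.6284, 0.0597, 0.0913]
eef_rot: [0.917, 0.399, -0.0, -0.0]
contact_force: [0.4, -0.1, -1.5]
finger_gap: 0.0305
grip_force: 59.6
```

```bash
python3 - <<'E'
from h import *
go(.6288,.0615,.05,46.7)
E
```

```text
at [0.6284 0.0597 0.0913] 47.0 units x 0.06 y -0.04 z 1.65  turn 0.011 q6 0.8
```

View pics/top1.png

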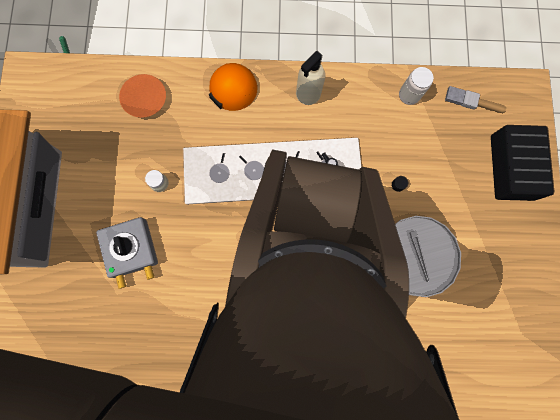

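The arm hides the last nozzle in the top view, which is expected. I'll place the second nozzle.

Request:
jog_arm(series="0.05 -0.04 0.8 0 0 0.01 0;0 0 0.6 0 0 0 0;0 0 0.28 0 0 0 0;0 0 0 0 0 0 0;0 0 0.03 0 0 0 0")

```text
t: 23.1
eef_pos: [0.629, 0.0613, 0.0487]
eef_rot: [0.918, 0.396, 0.0, 0.0]
contact_force: [-1.1, 0.6, -1.3]
finger_gap: 0.0305
grip_force: 61.6
```

Request:
jog_arm(series="0 0 0 0 0 0 0;0 0 0 0 0 0 0.4;0 0 0 0 0 0 0.55;0 0 0 0 0 0 0.55;0 0 -0.4 0 0 0 0.55")

```text
t: 23.6
eef_pos: [0.628, 0.0613, 0.0576]
eef_rot: [0.919, 0.395, -0.001, -0.0]
contact_force: [-0.5, 0.3, 0.2]
finger_gap: 0.0473
grip_force: 0.0
```

Request:
jog_arm(series="0 0 -1 0 0 0 0.55;0 0 -1 0 0 0 0.7;0 0 -1 0 0 0 0.8;0 0 -1 0 0 0 0.8;0 0 -1 0 0 0 0.8")

```text
t: 24.1
eef_pos: [0.6288, 0.0613, 0.1852]
eef_rot: [0.919, 0.395, 0.0, 0.0]
contact_force: [0.8, -0.6, -0.3]
finger_gap: 0.0684
grip_force: 0.0
```

Request:
jog_arm(series="0 0 0 0 0 0 0.8;0 0 0 0 0 0 0.8")

```text
t: 24.3
eef_pos: [0.6291, 0.0614, 0.1843]
eef_rot: [0.919, 0.395, 0.001, 0.0]
contact_force: [-0.5, -0.1, -0.6]
finger_gap: 0.0681
grip_force: 0.0
```

```bash
python3 - <<'E'
from h import *
im,d,K,T=cap('wrist','w7'); stations(im,K,T)
T2=T.copy(); T2[:3,3]=T[:3,3]+T[:3,:3]@[0,0,.012]
for q in ([.6288,.0615,.064],[.6394,-.1318,.064],): 
    g=pix(K,T,q)[0];print(g); nozzle(im,K,T2,g)
print(pix(K,T,[.4303,.0475,.052]))
go(.4305,.0478,.036,151)
E
```

```text
mark [244.1 108. ] 184 [0.6591 0.1443] 170.4 [0.0073 0.0016]
mark [281.7 150.9] 144 [0.6575 0.0931] 46.0 [0.0063 0.0017]
mark [386.8 244.5] 152 [ 0.6705 -0.0486] 159.7 [0.0075 0.0019]
disc [15.1 13.9] 631 [0.573  0.3294] [0.5735 0.3267] 0.0219
disc [207.7 133.9] 2603 [0.6184 0.1514] [0.6184 0.151 ] 0.0266
disc [273.7 178.3] 749 [0.6338 0.0796] [0.6333 0.0768] 0.0413
disc [331.8 254.7] 851 [ 0.6224 -0.0189] [ 0.619  -0.0351] 0.0506
[282.87367476 209.53062471]
axis [0.6273 0.0616] [281.5 210.7] 468 beak deg 43.9 n 185 of 210 camdir 46.0
[434.37050091 347.73431673]
no stud
[[144.94252503 351.26793759]]
at [0.6285 0.0613 0.1833] 46.6 units x -5.84 y -5.38 z 5.89  turn -3.645 q6 0.81
```

View pics/w7.png

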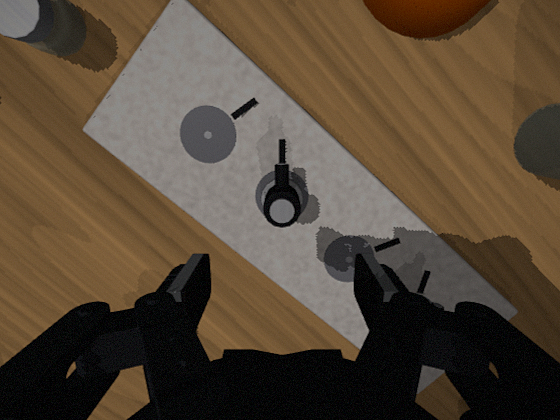

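The second nozzle stands aimed on its disc: stud (282,210), beak end (281,165), mark (282,151). Next is the third nozzle.

Request:
jog_arm(series="0 0 0 0 0 -0.28 0.8;0 0 0 0 0 -0.28 0.8;0 0 0 0 0 -0.28 0.8;0 0 0 0 0 -0.28 0.8;0 0 0 0 0 -0.28 0.8")

```text
t: 24.85
eef_pos: [0.6281, 0.0613, 0.182]
eef_rot: [0.725, 0.688, -0.001, -0.001]
contact_force: [-0.5, 0.2, 0.1]
finger_gap: 0.0685
grip_force: 0.0
```

Request:
jog_arm(series="0 0 0 0 0 -0.28 0.8;0 0 0 0 0 -0.28 0.8;0 0 0 0 0 -0.28 0.8;0 0 0 0 0 -0.28 0.8;0 0 0 0 0 -0.28 0.8")

```text
t: 25.35
eef_pos: [0.6281, 0.0613, 0.182]
eef_rot: [0.445, 0.895, -0.001, -0.001]
contact_force: [-0.0, -0.1, -0.1]
finger_gap: 0.0683
grip_force: 0.0
```

Request:
jog_arm(series="0 0 0 0 0 -0.28 0.8;0 0 0 0 0 -0.28 0.8;0 0 0 0 0 -0.28 0.8;0.95 -0.62 0 0 0 0 0.8;0.95 -0.62 0 0 0 0 0.8")

```text
t: 25.85
eef_pos: [0.571, 0.0573, 0.1819]
eef_rot: [0.251, 0.968, -0.0, -0.001]
contact_force: [-0.3, -0.0, 0.5]
finger_gap: 0.0685
grip_force: 0.0
```

Request:
jog_arm(series="0.95 -0.62 0 0 0 0 0.8;0.95 -0.62 0 0 0 0 0.8;0.95 -0.62 0 0 0 0 0.8;0.95 -0.62 0 0 0 0 0.8;0 0 1 0 0 0 0.8")

```text
t: 26.35
eef_pos: [0.4563, 0.0494, 0.1591]
eef_rot: [0.252, 0.968, -0.0, -0.0]
contact_force: [-0.6, -1.2, -0.1]
finger_gap: 0.0682
grip_force: 0.0
```

Request:
jog_arm(series="0 0 1 0 0 0 0.8;0 0 0 0 0 0 0.8;0 0 0 0 0 0 0.8")

```text
t: 26.65
eef_pos: [0.4585, 0.0495, 0.1329]
eef_rot: [0.252, 0.968, -0.0, -0.001]
contact_force: [0.6, -1.1, -0.8]
finger_gap: 0.0683
grip_force: 0.0
```

```bash
python3 - <<'E'
from h import *
im,d,K,T=cap('wrist','w8'); g=pix(K,T,[.4303,.0475,.052])[0]; print(g)
nozzle(im,K,T,g)
go(.4303,.0475,.036,151)
hsv=cv2.cvtColor(im,cv2.COLOR_RGB2HSV); V=hsv[...,2];S=hsv[...,1]
for c,a,p in comps((V>70)&(S<60),150,2500): print(c.round(),a,ray(K,T,c,.052)[0].round(3))
E
```

```text
[258.57017201 191.50210185]
axis [0.4307 0.0475] [258.9 192.1] 704 beak deg 150.3 n 242 of 242 camdir 131.0
at [0.4591 0.0496 0.1335] 150.8 units x 0.97 y -0.63 z 3.90  turn -0.005 q6 -1.02
[280. 173.] 213 [0.426 0.066 0.052]
[259. 192.] 704 [0.431 0.047 0.052]
[437. 382.] 602 [0.637 0.094 0.052]
```

Request:
jog_arm(series="0.5 -0.32 0 0 0 0 0.8;0.47 -0.31 0 0 0 0 0.8;0 0 1 0 0 0 0.8;0 0 0 0 0 0 0.8;0 0 0 0 0 0 0.8")

```text
t: 27.2
eef_pos: [0.43, 0.0476, 0.1087]
eef_rot: [0.252, 0.968, -0.0, -0.0]
contact_force: [-0.7, 0.3, 0.4]
finger_gap: 0.0684
grip_force: 0.0
```

```bash
python3 - <<'E'
from h import *
go(.4306,.0475,.036,150.5)
E
```

```text
at [0.43   0.0476 0.1087] 150.8 units x -0.02 y 0.01 z 2.91  turn 0.012 q6 -1.02
```

Request:
jog_arm(series="0 0 1 0 0 0 0.8;0 0 1 0 0 0 0.8;0 0 0.6 0 0 0 0.8;0 0 0.3 0 0 0 0.8;0 0 0 0 0 0 0.8")

```text
t: 27.7
eef_pos: [0.4303, 0.0476, 0.0357]
eef_rot: [0.252, 0.968, -0.0, -0.0]
contact_force: [0.9, 0.3, -0.0]
finger_gap: 0.0682
grip_force: 0.0
```

Request:
jog_arm(series="0 0 0 0 0 0 0.2;0 0 0 0 0 0 0;0 0 0 0 0 0 0;0 0 0 0 0 0 0;0 0 0 0 0 0 0")

```text
t: 28.2
eef_pos: [0.4308, 0.0476, 0.0367]
eef_rot: [0.252, 0.968, 0.0, 0.001]
contact_force: [-1.6, 0.3, 15.5]
finger_gap: 0.0305
grip_force: 58.0
```

Request:
jog_arm(series="0 0 -0.4 0 0 0 0;0 0 -0.8 0 0 0 0;0 0 -1 0 0 0 0;0 0 -1 0 0 0.295 0;0 0 -1 0 0 0.295 0")

```text
t: 28.7
eef_pos: [0.43, 0.0476, 0.1425]
eef_rot: [0.394, 0.919, 0.0, 0.0]
contact_force: [0.6, 0.2, -0.6]
finger_gap: 0.0302
grip_force: 59.4
```

Request:
jog_arm(series="0 0 0 0 0 0.295 0;0 0 0 0 0 0.295 0;0 0 0 0 0 0.295 0;0 0 0 0 0 0.295 0;0 0 0 0 0 0.295 0")

```text
t: 29.2
eef_pos: [0.4301, 0.0476, 0.1416]
eef_rot: [0.699, 0.715, 0.0, 0.0]
contact_force: [0.1, 1.0, -1.3]
finger_gap: 0.0303
grip_force: 59.4
```

Request:
jog_arm(series="0 0 0 0 0 0.295 0;0 0 0 0 0 0.295 0;0 0 0 0 0 0.295 0;0 0 0 0 0 0.295 0;0 0 0 0 0 0.295 0")

```text
t: 29.7
eef_pos: [0.4301, 0.0476, 0.1415]
eef_rot: [0.91, 0.415, 0.0, 0.0]
contact_force: [-0.3, -1.0, -1.4]
finger_gap: 0.0304
grip_force: 59.4
```

Request:
jog_arm(series="0 0 0 0 0 0.295 0;0 0 0 0 0 0.295 0;0 0 0 0 0 0.295 0;0 0 0 0 0 0.295 0;0 0 0 0 0 0.295 0")

```text
t: 30.2
eef_pos: [0.4301, 0.0476, 0.1415]
eef_rot: [0.998, 0.06, 0.0, -0.0]
contact_force: [0.1, -0.1, -0.5]
finger_gap: 0.0304
grip_force: 59.4
```

Request:
jog_arm(series="0 0 0 0 0 0.295 0;0 0 0 0 0 0.28 0;0 0 0 0 0 0 0;0 0 0 0 0 0 0")

```text
t: 30.6
eef_pos: [0.4302, 0.0476, 0.1413]
eef_rot: [0.997, -0.079, 0.0, -0.0]
contact_force: [-0.7, -0.6, -1.4]
finger_gap: 0.0303
grip_force: 59.4
```

```bash
python3 - <<'E'
from h import *
go(.6188,.1510,.049,-9.4)
E
```

```text
at [0.4302 0.0476 0.1413] -9.0 units x 6.80 y -5.27 z 3.69  turn 0.013 q6 1.77
```

Request:
jog_arm(series="0.97 -0.75 0 0 0 0.013 0;0.97 -0.75 0 0 0 0 0;0.97 -0.75 0 0 0 0 0;0.97 -0.75 0 0 0 0 0;0.97 -0.75 0 0 0 0 0")

```text
t: 31.1
eef_pos: [0.5663, 0.1205, 0.141]
eef_rot: [0.997, -0.082, -0.0, 0.0]
contact_force: [0.7, -0.2, -1.5]
finger_gap: 0.0302
grip_force: 59.5
```

Request:
jog_arm(series="0.97 -0.75 0 0 0 0 0;0.97 -0.75 0 0 0 0 0;0 0 1 0 0 0 0;0 0 0.8 0 0 0 0;0 0 0 0 0 0 0")

```text
t: 31.6
eef_pos: [0.6177, 0.1484, 0.0934]
eef_rot: [0.997, -0.082, -0.002, 0.001]
contact_force: [0.1, 0.1, -1.6]
finger_gap: 0.0304
grip_force: 59.6
```

Request:
jog_arm(series="0 0 0 0 0 0 0;0 0 0 0 0 0 0")

```text
t: 31.8
eef_pos: [0.62, 0.1487, 0.097]
eef_rot: [0.996, -0.084, 0.001, -0.0]
contact_force: [0.9, 0.4, -0.9]
finger_gap: 0.0302
grip_force: 59.6
```

```bash
python3 - <<'E'
from h import *
go(.6188,.1510,.049,-9.4)
im,d,K,T=cap('top')
T2=T.copy(); T2[:3,3]=T[:3,3]+T[:3,:3]@[0,0,.012]
for q in ([.6288,.0615,.064],[.6394,-.1318,.064],): 
    g=pix(K,T,q)[0];print(g); nozzle(im,K,T2,g)
E
```

```text
at [0.62   0.1487 0.097 ] -9.6 units x -0.06 y -0.08 z 1.92  turn -0.007 q6 1.93
[253.1004201  164.26219271]
no stud
[331.730551   162.32275778]
axis [ 0.6384 -0.1313] [331.5 162.7] 52 beak deg 40.4 n 23 of 23 camdir 154.0
```

Request:
jog_arm(series="-0.05 -0.08 0.9 0 0 0 0;0 0 0.7 0 0 0 0;0 0 0.3 0 0 0 0;0 0 0 0 0 0 0;0 0 0.05 0 0 0 0")

```text
t: 32.35
eef_pos: [0.6192, 0.1509, 0.0479]
eef_rot: [0.996, -0.084, 0.001, -0.0]
contact_force: [0.1, 0.3, -1.2]
finger_gap: 0.0305
grip_force: 61.6
```

Request:
jog_arm(series="0 0 0 0 0 0 0;0 0 0 0 0 0 0.4;0 0 0 0 0 0 0.55;0 0 0 0 0 0 0.55;0 0 -0.4 0 0 0 0.55")

```text
t: 32.85
eef_pos: [0.6178, 0.1507, 0.0563]
eef_rot: [0.996, -0.084, -0.001, 0.0]
contact_force: [-0.1, -0.1, 0.5]
finger_gap: 0.0471
grip_force: 0.0
```

Request:
jog_arm(series="0 0 -1 0 0 0 0.55;0 0 -1 0 0 0 0.7;0 0 -1 0 0 0 0.8;0 0 -1 0 0 0 0.8;0 0 -1 0 0 0 0.8")

```text
t: 33.35
eef_pos: [0.6185, 0.1508, 0.1838]
eef_rot: [0.996, -0.084, 0.0, -0.0]
contact_force: [0.1, 0.3, -0.5]
finger_gap: 0.0683
grip_force: 0.0
```

Request:
jog_arm(series="-1 -0.5 -0.6 0 0 0 0.8;-1 -0.5 -0.6 0 0 0 0.8;-1 -0.5 -0.6 0 0 0 0.8;0 0 0 0 0 0 0.8;0 0 0 0 0 0 0.8")

```text
t: 33.85
eef_pos: [0.551, 0.2008, 0.2281]
eef_rot: [0.996, -0.084, 0.001, -0.0]
contact_force: [0.3, -0.6, 0.1]
finger_gap: 0.0681
grip_force: 0.0
```

```bash
python3 - <<'E'
from h import *
im,d,K,T=cap('wrist','w9'); print(frame())
T2=T.copy(); T2[:3,3]=T[:3,3]+T[:3,:3]@[0,0,.012]
for q in ([.6188,.151,.064],[.6288,.0615,.064],[.6394,-.1318,.064],): 
    g=pix(K,T,q)[0];print(g); nozzle(im,K,T2,g)
print(pix(K,T,[.42,.356,.089]))
E
```

```text
(array([0.55125876, 0.20034351, 0.22749593]), np.float64(-0.16827914083613815))
[324.41364492 114.77774383]
axis [0.619  0.1509] [324.4 114.6] 423 beak deg -10.1 n 151 of 151 camdir 93.0
[425.51227524  84.68595141]
axis [0.6281 0.0608] [426.4  85.4] 414 beak deg 47.6 n 159 of 199 camdir 95.0
[659.59468245  29.21182548]
no stud
[[151.50623269 353.81814903]]
```

View pics/w9.png

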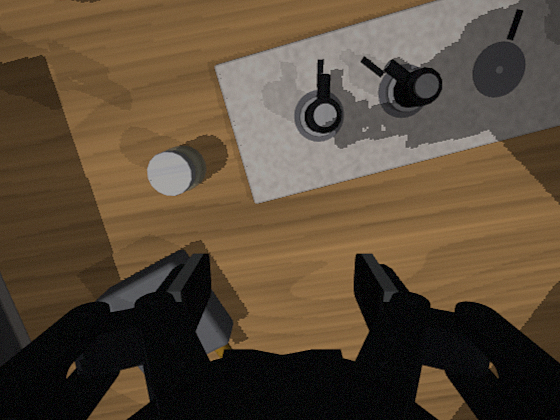

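The two newly placed nozzles stand aimed, studs at (324,115) and (426,85). Now to view the knob.

Request:
jog_arm(series="-0.84 -0.34 0 0 0 0 0.8;-0.84 -0.34 0 0 0 0 0.8;-0.84 -0.34 0 0 0 0 0.8;-0.84 -0.34 0 0 0 0 0.8;-0.84 -0.34 0 0 0 0 0.8")

```text
t: 34.4
eef_pos: [0.4544, 0.2597, 0.2265]
eef_rot: [0.996, -0.085, -0.0, 0.0]
contact_force: [-0.2, 0.3, -1.0]
finger_gap: 0.0686
grip_force: 0.0
```

Request:
jog_arm(series="0 0 0 0 0 -0.298 0.8;0 0 0 0 0 -0.298 0.8;0 0 0 0 0 -0.298 0.8;0 0 0 0 0 -0.298 0.8;0 0 0 0 0 -0.298 0.8")

```text
t: 34.9
eef_pos: [0.4552, 0.2594, 0.2265]
eef_rot: [0.958, 0.287, -0.0, 0.0]
contact_force: [0.3, -0.2, 0.1]
finger_gap: 0.0681
grip_force: 0.0
```

Request:
jog_arm(series="0 0 0 0 0 -0.298 0.8;0 0 0 0 0 -0.298 0.8;0 0 0 0 0 -0.298 0.8;0 0 0 0 0 -0.298 0.8;0 0 0 0 0 -0.298 0.8")

```text
t: 35.4
eef_pos: [0.4552, 0.2593, 0.2265]
eef_rot: [0.788, 0.616, -0.0, -0.0]
contact_force: [-0.6, 0.2, -0.5]
finger_gap: 0.0681
grip_force: 0.0
```

Request:
jog_arm(series="0 0 0 0 0 -0.298 0.8;0 0 0 0 0 -0.298 0.8;0 0 0 0 0 -0.298 0.8;0 0 0 0 0 -0.298 0.8;0 0 0 0 0 0 0.8")

```text
t: 35.9
eef_pos: [0.4551, 0.2594, 0.2265]
eef_rot: [0.574, 0.819, -0.0, -0.0]
contact_force: [0.5, -0.1, 0.4]
finger_gap: 0.0682
grip_force: 0.0
```

```bash
python3 - <<'E'
from h import *
im,d,K,T=cap('wrist','w10'); print(frame())
i2,d2,K2,T2=cap('top','top2')
T3=T2.copy(); T3[:3,3]=T2[:3,3]+T2[:3,:3]@[0,0,.012]
for q in ([.6188,.151,.064],[.6288,.0615,.064],[.6394,-.1318,.064],): 
    g=pix(K2,T2,q)[0];print(g); nozzle(i2,K2,T3,g)
# points at knob-top height from depth
v,u=np.mgrid[0:420,0:560]; h=d
c=np.stack([(u-K[0,2])/K[0,0]*h,-(v-K[1,2])/K[1,1]*h,-h],-1); W=(c-T[:3,3])@T[:3,:3]
k=(h>0)&(np.hypot(W[...,0]-.42,W[...,1]-.356)<.05)&(W[...,2]>.078)&(W[...,2]<.1)
P=W[k]; print(len(P),P[:,2].min(),P[:,2].max())
if len(P)>20:
    q=P[P[:,2]>.084]; (cx,cy),wh,an=cv2.minAreaRect(q[:,:2].astype(np.float32)*1000); print(cx,cy,wh,an,q.mean(0))
    u_,s,vt=np.linalg.svd(q[:,:2]-q[:,:2].mean(0)); print(np.degrees(np.arctan2(vt[0][1],vt[0][0])))
E
```

```text
(array([0.4550366 , 0.25947544, 0.22659603]), np.float64(1.9133096091045763))
[216.2759957  167.17981589]
no stud
[253.1004201  164.26219271]
axis [0.628  0.0613] [253.2 164.6] 57 beak deg 48.9 n 19 of 19 camdir -170.0
[331.730551   162.32275778]
axis [ 0.6382 -0.1312] [331.5 162.8] 55 beak deg 39.6 n 22 of 22 camdir 154.0
1091 0.07875628498775601 0.09304167066010328
422.2029724121094 364.19366455078125 (40.61595153808594, 13.688091278076172) 19.096332550048828 [0.42229349 0.3639029  0.08992627]
19.342972164370586
```

View pics/w10.png

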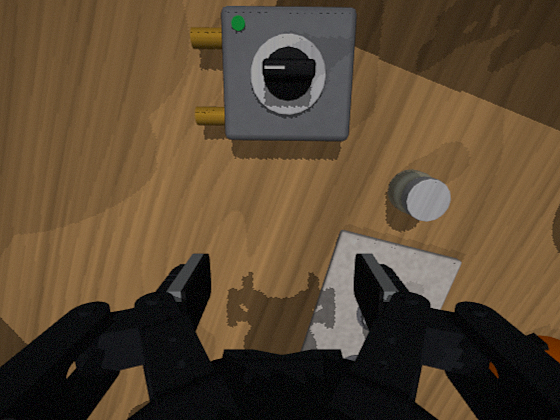

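The knob's bar shows at (289,70); depth puts its centre at (0.422, 0.364) with the axis at 19°. I check the station-1 nozzle in the scene view while turning the gripper.

```bash
python3 - <<'E'
from h import *
im,d,K,T=cap('scene','scene1')
T3=T.copy(); T3[:3,3]=T[:3,3]+T[:3,:3]@[0,0,.012]
for q in ([.6188,.151,.064],[.6288,.0615,.064],[.6394,-.1318,.064],): 
    g=pix(K,T,q)[0];print(g); nozzle(im,K,T3,g,Vd=40)
im=cv2.imread('pics/top2.png'); print(cv2.cvtColor(im,cv2.COLOR_BGR2GRAY)[155:185:2,205:232:2])
go(.4222,.364,.16,199.2)
E
```

```text
[362.79241653 227.5863191 ]
no stud
[323.59516315 239.24304705]
no stud
[232.61438313 261.2306707 ]
no stud
[[206 217 189 188 192 212 212 118 174  18 223 211 203 201]
 [192 190 185 183 194 201 220  18  18  57 214 224 219 213]
 [195 187 187 184 215 202 160  24  16  83 206 120 125 132]
 [191 187 190 190 209 217  59  24   8 183 208 128 126 218]
 [186 191 192 193  96  17  52  20  80 217 211 122 125 213]
 [189 193 200 100 108 182 178 178  15 130  87 127 124 221]
 [193 188 192  19 185 176 173 178   5  46  71  80 128 129]
 [186 188 189  14 190 177 174 175  20  16 111  70 139 126]
 [205 190 173  75  26 106 131  36  26   5 111  71 104 127]
 [210 217 147 156  16  29  29  25   7  10 113  71  91 127]
 [205 207 160 118  76   7  10   9   6  46 111  72 116 134]
 [213 217 217 115 167 137   0   0 110 189  67  73 219 215]
 [204 214 213 135 117  79 188 182 125  71 122 195 210 204]
 [209 210 210 212 184 117 121 122 120 122 213 209 211 210]
 [216 213 210 209 205 210 215 220 213 204 201 211 212 214]]
at [0.4549 0.2596 0.2267] 109.6 units x 4.37 y 0.17 z 2.67  turn -3.129 q6 0.12
```

Station 1's nozzle is at its expected pixel (216,167), so all three are in place. Now I turn and go to the knob.

Request:
jog_arm(series="0 0 0 0 0 -0.284 0.6;0 0 0 0 0 -0.284 0.6;0 0 0 0 0 -0.284 0.6;0 0 0 0 0 -0.284 0.6;0 0 0 0 0 -0.284 0.6")

```text
t: 36.55
eef_pos: [0.4547, 0.2598, 0.2269]
eef_rot: [0.253, 0.967, -0.0, -0.0]
contact_force: [0.1, -0.5, -0.6]
finger_gap: 0.0512
grip_force: 0.0
```

Request:
jog_arm(series="0 0 0 0 0 -0.284 0.6;0 0 0 0 0 -0.284 0.6;0 0 0 0 0 -0.284 0.6;0 0 0 0 0 -0.284 0.6;0 0 0 0 0 -0.284 0.6")

```text
t: 37.05
eef_pos: [0.4547, 0.2598, 0.2269]
eef_rot: [-0.099, 0.995, -0.0, -0.0]
contact_force: [-0.1, 0.1, 0.6]
finger_gap: 0.0512
grip_force: 0.0
```

Request:
jog_arm(series="0 0 0 0 0 -0.284 0.6;-0.14 0.87 0 0 0 0 0.6;0 0.87 0 0 0 0 0.6;0 0.87 0 0 0 0 0.6;0 0.87 0 0 0 0 0.6")

```text
t: 37.55
eef_pos: [0.4289, 0.3438, 0.2269]
eef_rot: [-0.166, 0.986, -0.0, -0.0]
contact_force: [-0.5, 0.2, -0.1]
finger_gap: 0.0516
grip_force: 0.0
```

Request:
jog_arm(series="0 0.87 0 0 0 0 0.6;0 0 1 0 0 0 0.6;0 0 1 0 0 0 0.6;0 0 1 0 0 0 0.6;0 0 0 0 0 0 0.6")

```text
t: 38.05
eef_pos: [0.4205, 0.3625, 0.1493]
eef_rot: [-0.167, 0.986, -0.001, -0.002]
contact_force: [-0.1, 1.0, 0.4]
finger_gap: 0.0513
grip_force: 0.0
```

Request:
jog_arm(series="0 0 0 0 0 0 0.6;0 0 0 0 0 0 0.6")

```text
t: 38.25
eef_pos: [0.4225, 0.3641, 0.1532]
eef_rot: [-0.167, 0.986, 0.0, 0.001]
contact_force: [-1.1, 0.2, 1.1]
finger_gap: 0.0512
grip_force: 0.0
```

```bash
python3 - <<'E'
from h import *
go(.4222,.364,.082,199.2)
E
```

```text
at [0.4225 0.3641 0.1532] -160.7 units x 0.01 y 0.00 z 2.85  turn 0.003 q6 -1.25
```

Request:
jog_arm(series="0 0 1 0 0 0 0.6;0 0 1 0 0 0 0.6;0 0 0.6 0 0 0 0.6;0 0 0.22 0 0 0 0.6;0 0 0 0 0 0 0.6")

```text
t: 38.75
eef_pos: [0.4221, 0.3639, 0.0819]
eef_rot: [-0.168, 0.986, 0.0, 0.0]
contact_force: [0.3, 0.2, -0.0]
finger_gap: 0.0512
grip_force: 0.0
```

Request:
jog_arm(series="0 0 0 0 0 0 0.2;0 0 0 0 0 0 0;0 0 0 0 0 0 0;0 0 0 0 0 0 0;0 0 0 0 0 0 0")

```text
t: 39.25
eef_pos: [0.4223, 0.3642, 0.0826]
eef_rot: [-0.168, 0.986, 0.0, 0.001]
contact_force: [-2.6, -0.6, 8.9]
finger_gap: 0.0127
grip_force: 60.0
```

Request:
jog_arm(series="0 0 0 0 0 0.2 0;0 0 0 0 0 0.25 0;0 0 0 0 0 0.25 0;0 0 0 0 0 0.25 0;0 0 0 0 0 0.25 0")

```text
t: 39.75
eef_pos: [0.4223, 0.3642, 0.0826]
eef_rot: [0.133, 0.991, 0.001, 0.001]
contact_force: [-2.7, -0.1, 10.4]
finger_gap: 0.0128
grip_force: 60.0
```

Request:
jog_arm(series="0 0 0 0 0 0.25 0;0 0 0 0 0 0.25 0;0 0 0 0 0 0.25 0;0 0 0 0 0 0.25 0;0 0 0 0 0 0.15 0")

```text
t: 40.25
eef_pos: [0.4223, 0.3642, 0.0826]
eef_rot: [0.409, 0.913, 0.001, 0.0]
contact_force: [-1.2, -0.8, 9.4]
finger_gap: 0.0132
grip_force: 60.1
```

Request:
jog_arm(series="0 0 0 0 0 0 0;0 0 0 0 0 0 0;0 0 0 0 0 0 0.4;0 0 0 0 0 0 0.6;0 0 0 0 0 0 0.6")

```text
t: 40.75
eef_pos: [0.4219, 0.3637, 0.0816]
eef_rot: [0.407, 0.914, 0.0, 0.0]
contact_force: [-0.0, 0.6, -0.1]
finger_gap: 0.051
grip_force: 0.0
```

Request:
jog_arm(series="0 0 -0.5 0 0 0 0.6;0 0 -1 0 0 0 0.6;0 0 -1 0 0 0 0.6;0 0 -1 0 0 0 0.6;0 0 -1 0 0 0 0.6")

```text
t: 41.25
eef_pos: [0.4218, 0.3636, 0.1959]
eef_rot: [0.407, 0.914, 0.0, 0.0]
contact_force: [-0.1, 0.4, 0.3]
finger_gap: 0.0509
grip_force: 0.0
```

```bash
python3 - <<'E'
from h import *
go(.45,.26,.2267,109.6)
E
```

```text
at [0.4218 0.3636 0.1959] 132.0 units x -3.83 y -1.94 z -1.23  turn 0.783 q6 -0.08
```

Request:
jog_arm(series="-0.77 -0.4 -0.25 0 0 0 0.6;-0.77 -0.4 -0.25 0 0 0 0.6;-0.77 -0.4 -0.25 0 0 0 0.6;-0.77 -0.4 -0.25 0 0 0 0.6;-0.77 -0.4 -0.25 0 0 0 0.6")

```text
t: 41.75
eef_pos: [0.4492, 0.2579, 0.2264]
eef_rot: [0.406, 0.914, 0.0, 0.0]
contact_force: [1.1, 0.6, -0.4]
finger_gap: 0.0515
grip_force: 0.0
```

Request:
jog_arm(series="0 0 0 0 0 0 0.6;0 0 0 0 0 0 0.6")

```text
t: 41.95
eef_pos: [0.4493, 0.2586, 0.226]
eef_rot: [0.407, 0.913, 0.0, 0.0]
contact_force: [-0.2, -0.0, 0.3]
finger_gap: 0.0517
grip_force: 0.0
```

```bash
python3 - <<'E'
from h import *
im,d,K,T=cap('wrist','w11')
v,u=np.mgrid[0:420,0:560]; h=d
c=np.stack([(u-K[0,2])/K[0,0]*h,-(v-K[1,2])/K[1,1]*h,-h],-1); W=(c-T[:3,3])@T[:3,:3]
k=(h>0)&(np.hypot(W[...,0]-.42,W[...,1]-.36)<.05)&(W[...,2]>.084)&(W[...,2]<.1)
q=W[k]; print(cv2.minAreaRect(q[:,:2].astype(np.float32)*1000))
u_,s,vt=np.linalg.svd(q[:,:2]-q[:,:2].mean(0)); print('bar',np.degrees(np.arctan2(vt[0][1],vt[0][0])))
i2,d2,K2,T2=cap('top','top3')
T3=T2.copy(); T3[:3,3]=T2[:3,3]+T2[:3,:3]@[0,0,.012]
for q in ([.6188,.151,.064],[.6288,.0615,.064],[.6394,-.1318,.064],): 
    g=pix(K2,T2,q)[0];print(g); nozzle(i2,K2,T3,g)
cv2.imwrite('pics/crop3.png',cv2.cvtColor(cv2.resize(i2[130:300,90:470],None,fx=2.1,fy=2.1,interpolation=cv2.INTER_CUBIC),cv2.COLOR_RGB2BGR))
E
```

```text
((421.26031494140625, 364.6129455566406), (14.390544891357422, 41.45064163208008), 40.46779251098633)
bar -49.42415729802341
[216.2759957  167.17981589]
no stud
[253.1004201  164.26219271]
axis [0.628  0.0613] [253.2 164.6] 57 beak deg 48.9 n 19 of 19 camdir -170.0
[331.730551   162.32275778]
axis [ 0.6382 -0.1312] [331.5 162.8] 55 beak deg 39.6 n 22 of 22 camdir 154.0
```

View pics/crop3.png

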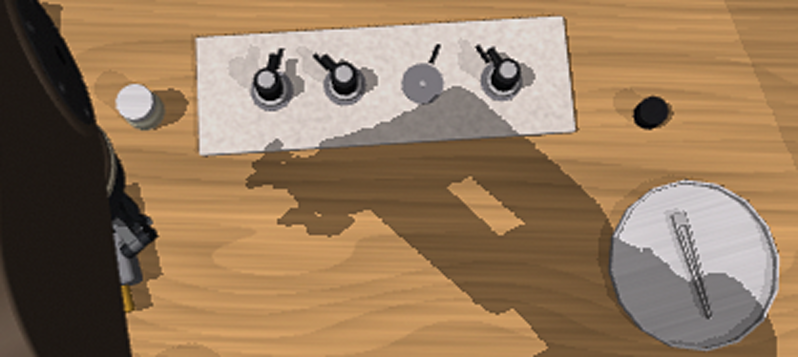

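The final top crop shows all three nozzles standing aimed on their discs at (270,85), (343,80) and (506,78), and the tweezers flat in the tray. The wrist depth puts the knob bar 69° (1.2 rad) clockwise of its start. I'm handing in.

```bash
python3 -c "
from cell import bot
print(bot.close_job())"
```

```text
the job is handed in; nothing more can be done
None
```

The job is handed in and the result wasn't shown: by my last measurements the tweezers lie flat in the tray, the three nozzles present stand aimed on their stations, the knob is in its second position, and the plug and jar were not touched.

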